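# Raise the hood sash to the mark

### The job

Put the fingertips beneath the lip of the hood's sliding sash and push the sash up until the underside of the lip is level with the tip of the black clip's nose on the right-hand post, then leave it standing there and move clear. Only push: do not pinch the lip, do not shift the clip, and leave the glassware and everything else on the worktop where it is.

Things in the scene. Friction and masses are not known exactly. Their poses are not given: they have to be found in the camera images.
- hood: small white benchtop ventilated hood with clear sides, fixed to the worktop; 120 mm deep, 190 mm wide, 490 mm tall with its vent stub. Origin at the centre of its underside; its x axis points into the hood, from the open front to the back, y to its left, z up. Front faces of its two upright posts at x = -0.060; the posts stand at y = +-0.085. Its floor is 12 mm thick.
- hood_sash (a joint): height of the sash, the framed glass pane that slides straight up between the front posts, in m: 0 lowest (underside of the lip 60 mm above the worktop), grows upward, stops at 0.24. It is balanced by a counterweight: moving it takes about 2 to 4 N, and it stays where it is left.
- lip_edge (a point): middle of the lower front edge of the sash's lip. The lip is a level aluminium ledge along the bottom of the sash, 120 mm long (along the hood's y), 14 mm thick, standing 40 mm out in front of the glass; below it the front of the hood is open down to the floor plate. Axes as the hood's.
- mark (a point): the height mark: tip of the diamond-shaped nose (17 mm high, the tip half-way up it) of a small black clip on the right-hand front post (hood's -y side), pointing sideways at the end of the lip. Between 185 and 280 mm above the worktop; stiff, not to be moved.
- beaker: clear plastic beaker, 66x70x85 mm, standing inside the hood behind the sash; origin at the centre of its underside; loose, to be left alone.
- amber_bottle: amber reagent bottle, 52 mm wide, 105 mm tall, standing to the right of the hood; origin at the centre of its underside; loose, to be left alone.
- flask: stoppered volumetric flask, 59 mm wide, 173 mm tall, standing to the right of the hood; origin at the centre of its underside; loose, to be left alone.
- keyboard: black computer keyboard, 138x405x28 mm; origin at the centre of its underside; loose, to be left alone.
- tip_box: pipette tip box, 74x110x72 mm; origin at the centre of its underside; loose, to be left alone.
- vial_rack: vial rack, 56x150x40 mm; origin at the centre of its underside; loose, to be left alone.
- white_bottle: white reagent bottle, 62 mm wide, 140 mm tall; origin at the centre of its underside; loose, to be left alone.

How it is judged:
By the outcome, as a careful person would: the job done as asked, in the order asked, and still so for the second after the job is handed in, with the robot touching nothing.
It also fails if it takes over 32 s, if anything falls off the work surface, if the arm or the gripper's body presses on something with over 40 N, if the wrist force passes 120 N, or if a joint passes its speed limit or range.

### The arm

A 6-joint arm with a two-finger parallel gripper is mounted at the origin on a cart in front of the work surface, level with it; the furniture and walls round the work are solid. World frame = base frame: x ahead of the robot, y to its left, z up, the work surface at z = 0. Lengths are in m, angles in degrees, forces in N, time in s.
With the tool pointing down it reaches from about 0.3 to 0.75 m from the base axis. Payload 8.5 kg.
Tool frame: the origin (TCP) lies midway between the tips of the shut fingers; the grasp point (between the pads) lies 19 mm behind it (env.grip_depth is the distance from the TCP to the grasp point, in m); x points along the fingers, y is the direction in which the jaws open and shut, and the axes are right-handed (so a half turn about x gives the same grasp; the last joint's range is limited). The gripper opens to 85 mm and grips with 20 to 120 N. Pads are 22 mm wide; open, the fingers measure 114 mm over their backs; the gripper's body (76 mm by 85 mm) begins 54 mm behind the grasp point. The pads swing forward as they close: fully open they stand 13 mm farther back than shut.
Start: joints at [61.404, 21.807, 74.336, -0, 83.858, -12.336], TCP at [0.154, 0.528, 0.231] pointing down, gripper open.
Joint ranges: [-178.18, 178.18], [-50.72, 133.34], [12.68, 142.11], [-81.47, 261.47], [9.98, 163.14], [-165.26, 165.26]. Speed limits (degrees/s): [136.94, 136.94, 180, 180, 180, 180].

### API

Orientations are given as a 3x3 rotation matrix whose columns are the frame's x, y, z axes.
In Python, from rig import env gives the robot as it stands.
- The arm moves only by the tool play_rows, never from a script. Its arguments are lists of equal length, an entry for each row: "travel": the shift along the world's x, y, z in cm, a list of three; "rotation": the turn, a rotation vector about the world's x, y, z in rad, a list of three; "claw": the finger opening in cm, from 0 to 8.54. A call has 1 to 12 rows; each row shifts and turns the pose as measured when the row begins; what a row does not reach is not made up. A row lasts 1/12 s, in which the tool goes at most 41.7 mm and 7.16 degrees, less where a joint would pass 70% of its speed; a pose out of reach is approached as far as the arm can. A call is refused whole if a number of a shift passes 4.17 or a number of a turn 0.125, either way. A call with a gripper value outside its range is refused whole. The fingers move at their own pace and stop on an object; "squeeze" is the grip in N (left out, the last holds). Time passes only in rows, so rows that do not move let the fingers close. It gives the time, the measured TCP pose, the force and the opening at its end, in the units of the state.
- env.observe(): the state, without advancing time (a new reading comes with each control period).
- env.get_image(name): name is "scene" or "top"; returns the picture (384x512x3 uint8, red, green, blue); there is no depth.
- env.camera_info(name): a dict with "vertical_fov" (degrees; the focal length in pixels is half the picture's height over the tangent of half this angle, whatever the lens; pixels are square), "cx", "cy" (the principal point, pixels), "D" ([k1, k2, p1, p2, k3] as OpenCV has them; the pictures are not rectified), "eye" and "rotation" of the camera in the world. Camera axes: x right, y down, z forward; pixel columns grow to the right and rows downward; lengths in m; the calibration is good to about 2 mm. A picture is of the moment at which its call begins. camera_info takes no time and is no camera call.
- env.close_job(): hands the job in, once; it reports no verdict.
The state is a dict: "time_s": time; "q": joint angles; "qvel": joint speeds; "joint_efforts": joint torques, N m; "position": TCP position; "tool_rot": TCP orientation; "ft_force": force on the tool from outside, world axes, zero at the start; "wrist_torque": the same for the moment, N m; "grip_width": finger opening in m.
Only numpy, scipy, OpenCV 4.12 (cv2) and the standard library are available. Lean on these libraries where they do the work, as an engineer would, in place of code of your own. Each camera call takes 0.05 s, during which the arm holds its last target.

## Working session

There is one attempt and no reset: what is moved stays moved. The work goes in short steps, Python scripts to look and compute and a tool call to move; the robot and the scene stay as the last step left them, time stands still between calls to the robot, and variables do not carry over. Pictures are saved under pics/ and viewed, and the job is handed in when it is done.

Besides the shell and the picture viewer there is one more tool, called after "Request:" by a JSON object that holds its "api" and its "payload", one argument or row to a line. play_rows: Moves the arm, as the interface text tells. Its arguments: {"type":"object","properties":{"travel":{"type":"array","items":{"type":"array","items":{"type":"number"}}},"rotation":{"type":"array","items":{"type":"array","items":{"type":"number"}}},"claw":{"type":"array","items":{"type":"number"}},"squeeze":{"type":"number"}},"required":["travel","rotation","claw"]}

```bash
mkdir -p pics; python3 - <<'E'
from rig import env
import cv2
for n in("scene","top"):
    im=env.get_image(n); cv2.imwrite(f"pics/{n}0.png",cv2.cvtColor(im,cv2.COLOR_RGB2BGR))
    print(env.camera_info(n))
print(env.observe())
E
```

```text
{'vertical_fov': 49.89969372033276, 'cx': 256.1832386005637, 'cy': 191.30591821429744, 'D': array([-0.06915292,  0.        ,  0.        ,  0.        ,  0.        ]), 'eye': array([-0.40635813, -0.56361823,  1.074181  ]), 'rotation': array([[ 0.4523385 , -0.60955753,  0.65102189],
       [-0.89168855, -0.2953781 ,  0.34299171],
       [-0.01677557, -0.73565712, -0.67714636]])}
{'vertical_fov': 44.496322843401536, 'cx': 244.51560271432052, 'cy': 195.49468512810955, 'D': array([-0.03916513,  0.        ,  0.        ,  0.        ,  0.        ]), 'eye': array([ 0.25871644, -0.18218287,  1.70932461]), 'rotation': array([[ 6.00707646e-04, -9.89165296e-01,  1.46804824e-01],
       [-9.98231469e-01,  8.13350052e-03,  5.88878585e-02],
       [-5.94438631e-02, -1.46580570e-01, -9.87411041e-01]])}
{'time_s': 0.1, 'q': array([ 6.14047020e+01,  2.18379124e+01,  7.43787875e+01, -1.92222765e-03,
        8.38577577e+01, -1.23353568e+01]), 'qvel': array([ 1.39025017e-04, -9.57358998e-02, -1.49552603e-01,  4.44892335e-03,
       -7.29160309e-02, -7.77742757e-02]), 'joint_efforts': array([ 3.29792900e-03, -4.49214506e+01, -2.31657994e+01, -2.69005886e-04,
        3.69127578e-03, -6.66253655e-06]), 'position': array([0.15387805, 0.52776705, 0.23077574]), 'tool_rot': array([[-5.92692951e-04,  2.79991739e-01,  9.60002227e-01],
       [-1.15698140e-03,  9.60001561e-01, -2.79992259e-01],
       [-9.99999155e-01, -1.27665415e-03, -2.45040925e-04]]), 'ft_force': array([ 0.28877304, -0.4429461 , -0.39537537]), 'wrist_torque': array([0.03404587, 0.02798471, 0.02165287]), 'grip_width': 0.08567431070530461}
```

View pics/scene0.png

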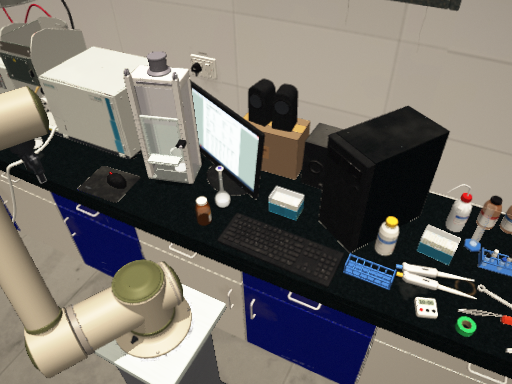

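View pics/top0.png

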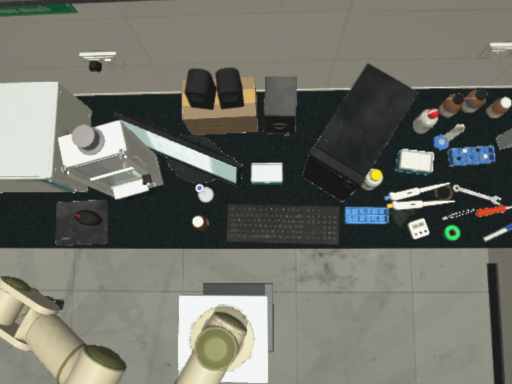

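The hood is at the upper left of the scene picture (posts at about columns 128–200, clip near (181,144)). In the top picture it is near (110,165). I'll enlarge both.

```bash
python3 - <<'E'
import cv2
a=cv2.imread("pics/scene0.png")[45:195,110:230]; cv2.imwrite("pics/s0c.png",cv2.resize(a,None,fx=4,fy=4,interpolation=cv2.INTER_CUBIC)[:600])
a=cv2.imread("pics/top0.png")[110:210,50:175]; cv2.imwrite("pics/t0c.png",cv2.resize(a,None,fx=6,fy=6,interpolation=cv2.INTER_CUBIC))
E
```

```text
(no output)
```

View pics/s0c.png

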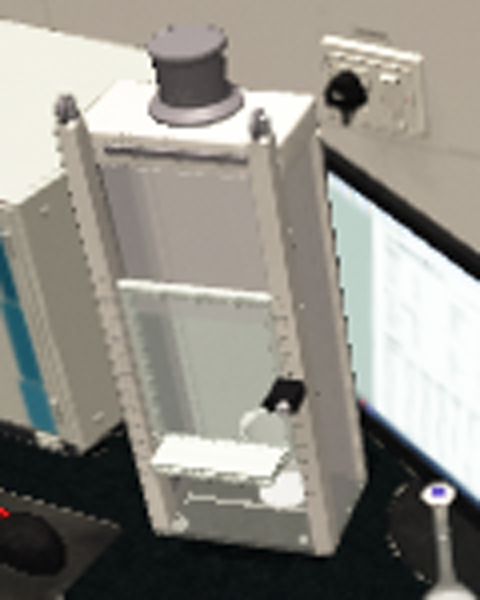

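View pics/t0c.png

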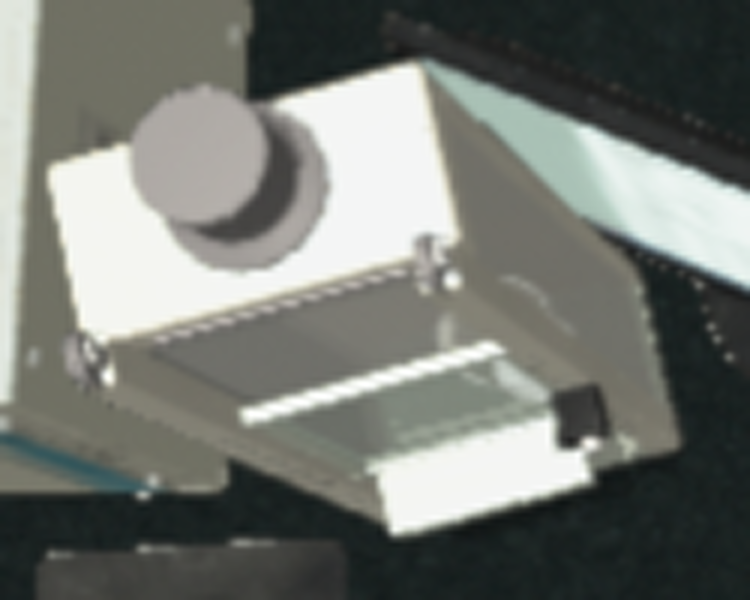

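```bash
python3 - <<'E'
import cv2
I=cv2.INTER_LANCZOS4
a=cv2.imread("pics/scene0.png")[130:190,135:210]; cv2.imwrite("pics/s0d.png",cv2.resize(a,None,fx=10,fy=10,interpolation=I))
a=cv2.imread("pics/top0.png")[165:210,100:170]; cv2.imwrite("pics/t0d.png",cv2.resize(a,None,fx=11,fy=11,interpolation=I))
E
```

```text
(no output)
```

View pics/s0d.png

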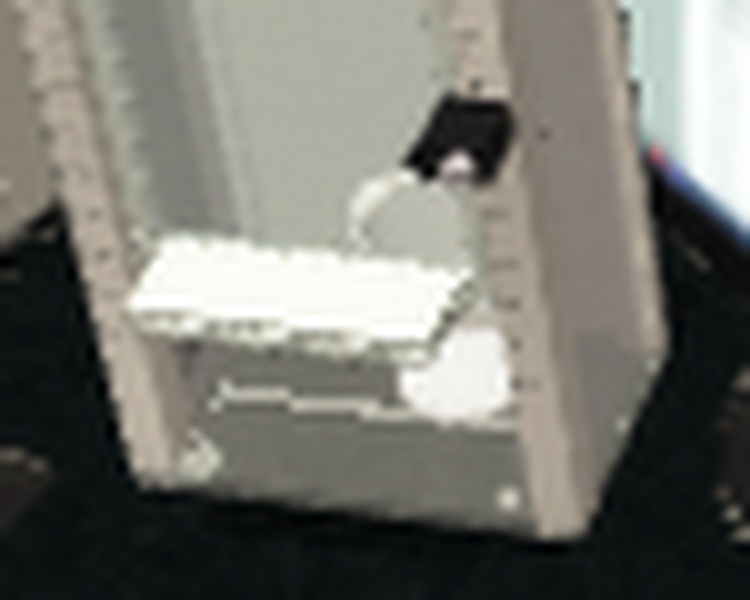

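View pics/t0d.png

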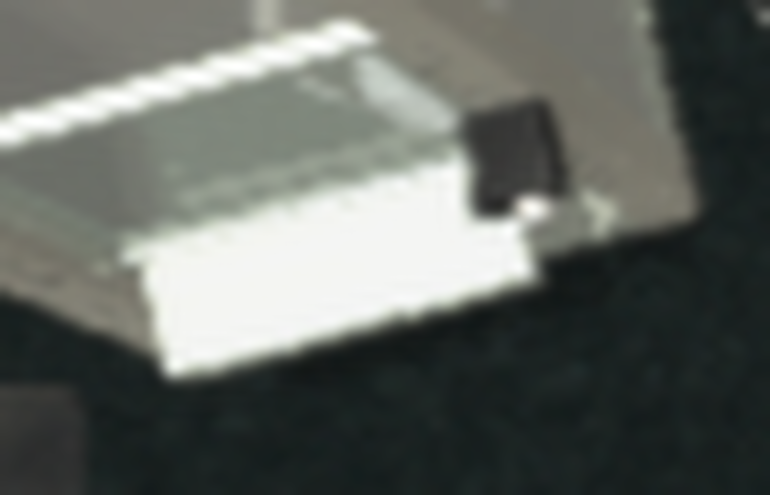

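```bash
cat > h.py <<'E'
import numpy as np,cv2
from rig import env
from scipy.optimize import least_squares
class C:
    def __init__(s,n):
        c=env.camera_info(n); f=192/np.tan(np.radians(c['vertical_fov']/2))
        s.K=np.array([[f,0,c['cx']],[0,f,c['cy']],[0,0,1]]);s.D=np.array(c['D']);s.R=np.array(c['rotation']).T;s.t=-s.R@c['eye'];s.e=np.array(c['eye'])
    def p(s,P): return cv2.projectPoints(np.atleast_2d(P).astype(float),cv2.Rodrigues(s.R)[0],s.t,s.K,s.D)[0][:,0]
S,T=C('scene'),C('top')
def un(u,f,off): return (np.array(u,float)+.5)/f-.5+np.array(off)
def hood(X,Y,yaw,P):
    c,s=np.cos(yaw),np.sin(yaw);P=np.atleast_2d(P)
    return np.c_[X+c*P[:,0]-s*P[:,1],Y+s*P[:,0]+c*P[:,1],P[:,2]]
E
python3 - <<'E'
from h import *
so=[(130,303),(437,340),(165,238),(470,270),(418,360),(145,487),(585,540),(665,355),(405,165),(450,95)]
to=[(168,378),(540,280),(145,258),(465,155),(700,215),(480,215),(465,115)]
so=un(so,10,(135,130));to=un(to,11,(100,165))
def model(v):
    X,Y,yaw,lx,h,cx,cy,cz,cb=v
    zt=h+.074;zb=h+.06
    s=[(lx,.06,zt),(lx,-.06,zt),(lx+.04,.06,zt),(lx+.04,-.06,zt),(lx,-.06,zb),(-.06,.095,0),(-.06,-.095,0),(.06,-.095,0),(cx,cy,cz),(cb,cy,cz)]
    t=[(lx,.06,zt),(lx,-.06,zt),(lx+.04,.06,zt),(lx+.04,-.06,zt),(-.06,-.095,0),(cx,cy,cz),(cb,cy,cz)]
    return S.p(hood(X,Y,yaw,s)),T.p(hood(X,Y,yaw,t))
def r(v):
    a,b=model(v);return np.r_[(a-so).ravel(),(b-to).ravel()]
o=least_squares(r,[.55,.5,.3,-.09,0,-.09,-.065,.2,-.06],loss='soft_l1',x_scale=.05)
print(o.x.round(4),np.degrees(o.x[2]));a,b=model(o.x);print((a-so).round(1).tolist());print((b-to).round(1).tolist())
J=np.linalg.inv(o.jac.T@o.jac);print(np.sqrt(np.diag(J)).round(4)*.5)
E
```

```text
[ 0.5899  0.3324  0.2753 -0.0914  0.0493 -0.0907 -0.0675  0.2051 -0.0559] 15.7732774426445
[[-0.1, -0.1], [-0.7, -0.4], [0.3, 0.0], [-0.5, 0.0], [1.8, 0.5], [-0.9, -0.1], [0.1, 0.0], [0.8, -0.3], [1.3, -0.7], [0.0, 0.7]]
[[0.0, 0.2], [-1.0, -0.5], [-0.5, 0.2], [3.1, 0.1], [0.1, 0.2], [0.1, 0.7], [-1.0, -0.1]]
[0.0014  0.001   0.00925 0.00175 0.0016  0.0027  0.00165 0.00295 0.00245]
```

```bash
python3 - <<'E'
from h import *
def ray(c,uv,z):
    n=cv2.undistortPoints(np.array([[uv]],float),c.K,c.D)[0,0]; d=c.R.T@np.r_[n,1]; return (c.e+d*(z-c.e[2])/d[2]).round(3)
for n,uv,z in [('mouse L',(76,217),.02),('mouse R',(102,217),.02),('padR far',(107,202),0),('padR near',(107,244),0),('table edge',(150,247),0),('analyzer corner',(80,190),0),('amber',(205,222),.0),('flask',(205,193),.05)]: print(n,ray(T,uv,z))
print('mouse scene',ray(S,(117,180),.03))
print(hood(.59,.332,.2753,[(-.0914,0,.1),(-.0914,.06,.1),(-.0914,-.06,.1)]))
E
```

```text
mouse L [0.434 0.546 0.02 ]
mouse R [0.434 0.447 0.02 ]
padR far [0.492 0.438 0.   ]
padR near [0.335 0.431 0.   ]
table edge [0.324 0.268 0.   ]
analyzer corner [0.539 0.545 0.   ]
amber [0.416 0.065 0.   ]
flask [0.516 0.059 0.05 ]
mouse scene [0.418 0.486 0.03 ]
[[0.50204179 0.30715422 0.1       ]
 [0.48573165 0.36489484 0.1       ]
 [0.51835193 0.2494136  0.1       ]]
```

Request:
{"api": "play_rows", "payload": {
  "travel": [
    [0, 0, 0],
    [0, 0, 0],
    [0, 0, 0]
  ],
  "rotation": [
    [-0.057, -0.105, 0],
    [-0.057, -0.105, 0],
    [-0.057, -0.105, 0]
  ],
  "claw": [0, 0, 0]
}}

```text
time_s: 0.35
position: [0.1578, 0.5266, 0.2317]
tool_rot: [[0.317, 0.3, 0.9], [-0.172, 0.951, -0.257], [-0.933, -0.074, 0.353]]
ft_force: [-0.1, 0.3, -0.7]
grip_width: 0.0511
```

```bash
python3 - <<'E'
from h import *
o=env.observe();print(o['time_s'],o['q'].round(2),o['position'].round(4),o['tool_rot'].round(3).tolist())
E
```

```text
0.35 [ 70.63  25.12  71.8  -20.9   86.82  -0.77] [0.1578 0.5266 0.2317] [[0.317, 0.3, 0.9], [-0.172, 0.951, -0.257], [-0.933, -0.074, 0.353]]
```

Request:
{"api": "play_rows", "payload": {
  "travel": [
    [0, 0, 0],
    [0, 0, 0],
    [0, 0, 0],
    [0, 0, 0],
    [0, 0, 0],
    [0, 0, 0]
  ],
  "rotation": [
    [0.057, 0.105, 0],
    [0.057, 0.105, 0],
    [0.057, 0.105, 0],
    [0.057, 0.105, 0],
    [0.057, 0.105, 0],
    [0.057, 0.105, 0]
  ],
  "claw": [0, 0, 0, 0, 0, 0]
}}

```text
time_s: 0.85
position: [0.1485, 0.5302, 0.2301]
tool_rot: [[-0.308, 0.279, 0.91], [0.171, 0.957, -0.236], [-0.936, 0.083, -0.342]]
ft_force: [0.0, 0.0, 0.4]
grip_width: 0.0001
```

```bash
python3 - <<'E'
from h import *
o=env.observe();print(o['time_s'],o['q'].round(3).tolist(),o['position'].round(4).tolist(),o['tool_rot'].round(4).tolist())
E
```

```text
0.85 [52.251, 21.287, 78.208, 20.48, 84.177, -25.092] [0.1485, 0.5302, 0.2301] [[-0.3081, 0.279, 0.9095], [0.1707, 0.9567, -0.2357], [-0.9359, 0.0826, -0.3424]]
```

Request:
{"api": "play_rows", "payload": {
  "travel": [
    [-2, -3, -2],
    [-2, -3, -2],
    [-2, -3, -2],
    [0, 0, 0]
  ],
  "rotation": [
    [0.057, 0.105, 0],
    [0.057, 0.105, 0],
    [0.057, 0.105, 0],
    [0.057, 0.105, 0]
  ],
  "claw": [0, 0, 0, 0]
}}

```text
time_s: 1.18
position: [0.0857, 0.438, 0.1712]
tool_rot: [[-0.658, 0.348, 0.668], [0.377, 0.92, -0.108], [-0.652, 0.181, -0.736]]
ft_force: [-0.0, -0.1, 0.3]
grip_width: 0.0001
```

```bash
python3 - <<'E'
from h import *
o=env.observe();print(o['time_s'],o['q'].round(3).tolist(),o['position'].round(4).tolist(),o['tool_rot'].round(4).tolist())
E
```

```text
1.1833 [37.164, 20.792, 106.142, 44.948, 81.079, -55.656] [0.0857, 0.438, 0.1712] [[-0.6576, 0.3483, 0.668], [0.3772, 0.9198, -0.1082], [-0.6521, 0.1808, -0.7363]]
```

```bash
cat > fk.py <<'E'
import numpy as np
from scipy.optimize import least_squares
from scipy.spatial.transform import Rotation as Ro
Q=[[61.4047,21.8379,74.3788,-.0019,83.8578,-12.3354],[70.63,25.12,71.8,-20.9,86.82,-.77],[52.251,21.287,78.208,20.48,84.177,-25.092],[37.164,20.792,106.142,44.948,81.079,-55.656]]
P=[[.15388,.52777,.23078],[.1578,.5266,.2317],[.1485,.5302,.2301],[.0857,.438,.1712]]
R3=np.array([[-0.6576,0.3483,0.668],[0.3772,0.9198,-0.1082],[-0.6521,0.1808,-0.7363]])
def parts(q):
    A=Ro.from_euler('z',q[0],degrees=True)
    B=A*Ro.from_euler('y',q[1],degrees=True);Cc=A*Ro.from_euler('y',q[1]+q[2],degrees=True)
    E=Cc*Ro.from_euler('ZYZ',q[3:6],degrees=True)
    return A,B,Cc,E
def fkp(v,q,full=False):
    d1,a1,L2,a3,L3,d6=v;A,B,Cc,E=parts(q)
    el=A.apply([a1,0,d1])+B.apply([0,0,L2]);w=el+Cc.apply([a3,0,L3]);p=w+E.apply([0,0,d6])
    return (p,el,w) if full else p
V=least_squares(lambda v:np.ravel([fkp(v,q)-p for q,p in zip(Q,P)]),[.2,.0,.4,0,.4,.25]).x
M=parts(Q[3])[3].as_matrix().T@R3   # constant flange->tool
def fk(q): return fkp(V,q),parts(q)[3].as_matrix()@M
LO=np.array([-178.18,-50.72,12.68,-81.47,9.98,-165.26]);HI=np.array([178.18,133.34,142.11,261.47,163.14,165.26])
def ik(p,R,q0):
    f=lambda q:np.r_[(fk(q)[0]-p)*100,Ro.from_matrix(fk(q)[1]@R.T).as_rotvec()*20]
    return least_squares(f,np.clip(q0,LO+.1,HI-.1),bounds=(LO,HI),x_scale=30)
E
python3 - <<'E'
from fk import *
print(V.round(4));print([np.round((fkp(V,q)-p)*1000,1).tolist() for q,p in zip(Q,P)]);print(M.round(2))
a=np.radians(15.8)
x=np.array([np.cos(a),np.sin(a),0]);t=np.array([.502,.307,0])
for roll in (0,90,180,270):
  y0=np.array([-np.sin(a),np.cos(a),0]);z0=np.cross(x,y0);c,s=np.cos(np.radians(roll)),np.sin(np.radians(roll))
  y=c*y0+s*z0;R=np.c_[x,y,np.cross(x,y)]
  for d,z in((-.08,.085),(.025,.085),(.025,.2)):
    p=t+x*d;p[2]=z
    r=min((ik(p,R,g) for g in ([40,30,120,200,70,0],[40,30,120,200,70,100],[40,30,120,200,70,-100])),key=lambda r:r.cost);print(roll,d,z,r.x.round(1),round(r.cost,4),[k.round(3).tolist() for k in fkp(V,r.x,True)[1:]])
E
```

```text
[ 0.0714 -0.0832  0.6309  0.0194  0.3912  0.3676]
[[103.6, -55.5, -3.0], [148.0, -51.5, 1.7], [61.8, -49.6, 1.5], [24.7, -32.4, -0.2]]
[[ 0. -1.  0.]
 [-0. -0. -1.]
 [ 1.  0. -0.]]
0 -0.08 0.085 [ 77.8  51.1 142.1 255.3  92.6 102.7] 13.7625 [[0.086, 0.399, 0.468], [0.063, 0.293, 0.091]]
0 0.025 0.085 [ 54.9  51.7 142.1 223.6  99.9  99.5] 1.3712 [[0.237, 0.337, 0.462], [0.173, 0.245, 0.087]]
0 0.025 0.2 [ 51.5  34.1 142.1 216.2  86.7  87.8] 0.0209 [[0.169, 0.212, 0.594], [0.172, 0.217, 0.202]]
90 -0.08 0.085 [  77.9   52.4  142.1  255.7   94.  -165.3] 13.8438 [[0.088, 0.407, 0.456], [0.063, 0.293, 0.082]]
90 0.025 0.085 [  55.5   54.8  142.1  225.6  104.3 -165.3] 2.2345 [[0.245, 0.356, 0.435], [0.17, 0.247, 0.067]]
90 0.025 0.2 [ 54.9  28.7 137.4 224.4  74.9 165.3] 4.2386 [[0.126, 0.18, 0.625], [0.169, 0.241, 0.241]]
180 -0.08 0.085 [ 77.8  51.1 142.1 255.3  92.6 -77.3] 13.7547 [[0.086, 0.399, 0.468], [0.063, 0.293, 0.091]]
180 0.025 0.085 [ 54.9  51.7 142.1 223.6  99.9 -80.5] 1.3691 [[0.237, 0.337, 0.462], [0.173, 0.245, 0.087]]
180 0.025 0.2 [ 51.5  34.1 142.1 216.2  86.7 -92.2] 0.0208 [[0.169, 0.212, 0.594], [0.172, 0.217, 0.202]]
270 -0.08 0.085 [ 77.8  51.1 142.1 255.3  92.6  12.7] 13.755 [[0.086, 0.399, 0.468], [0.063, 0.293, 0.091]]
270 0.025 0.085 [ 54.9  51.7 142.1 223.6  99.9   9.5] 1.3691 [[0.237, 0.337, 0.462], [0.173, 0.245, 0.087]]
270 0.025 0.2 [ 51.5  34.1 142.1 216.2  86.7  -2.2] 0.0207 [[0.169, 0.212, 0.594], [0.172, 0.217, 0.202]]
```

```bash
python3 - <<'E'
s=open('fk.py').read()
s=s.replace("d1,a1,L2,a3,L3,d6=v;A","d1,a1,L2,a3,L3,d6,b,b4=v;A").replace("A.apply([a1,0,d1])","A.apply([a1,b,d1])").replace("E.apply([0,0,d6])","E.apply([0,0,d6])+(Cc*Ro.from_euler('Z',q[3],degrees=True)).apply([0,b4,0])").replace("0,.4,.25]).x","0,.4,.25,.1,0]).x")
open('fk.py','w').write(s)
E
python3 - <<'E'
from fk import *
print(V.round(4));print([np.round((fkp(V,q)-p)*1000,1).tolist() for q,p in zip(Q,P)])
R0=[[[-5.9e-4,.28,.96],[-.00116,.96,-.28],[-1,-.0013,0]],[[0.317,0.3,0.9],[-0.172,0.951,-0.257],[-0.933,-0.074,0.353]],[[-0.308,0.279,0.91],[0.171,0.957,-0.236],[-0.936,0.083,-0.342]]]
for q,R in zip(Q,R0): print((parts(q)[3].as_matrix().T@np.array(R)).round(2).tolist())
E
```

```text
[ 1.290e-01 -4.000e-04  5.383e-01  1.029e-01  3.508e-01  2.576e-01
  1.175e-01 -0.000e+00]
[[-0.0, -0.0, -0.0], [0.0, 0.0, 0.0], [0.0, 0.0, 0.0], [0.0, -0.0, 0.0]]
[[0.0, -1.0, 0.0], [-0.0, -0.0, -1.0], [1.0, 0.0, -0.0]]
[[-0.0, -1.0, 0.0], [0.0, 0.0, -1.0], [1.0, 0.0, 0.0]]
[[-0.0, -1.0, 0.0], [-0.0, 0.0, -1.0], [1.0, -0.0, -0.0]]
```

```bash
cat > t.py <<'E'
from fk import *
for yaw in (0,15.8,30,45):
 a=np.radians(yaw)
 for pit in (0,20):
  b=np.radians(pit)
  x=np.array([np.cos(a)*np.cos(b),np.sin(a)*np.cos(b),-np.sin(b)]);t=np.array([.502,.307,0])
  y=np.array([-np.sin(a),np.cos(a),0])
  for sgn in (1,-1):
   R=np.c_[x,sgn*y,np.cross(x,sgn*y)]
   for d,z in((-.06,.085),(.025,.085),(.025,.2)):
    p=t+x*d;p[2]=z
    r=min((ik(p,R,g) for g in ([30,30,120,200,70,0],[30,30,120,200,70,100],[30,30,120,200,70,-100],[10,30,120,150,70,-100])),key=lambda r:r.cost);print(yaw,pit,sgn,d,z,r.x.round(1),round(r.cost,4),[k.round(3).tolist() for k in fkp(V,r.x,True)[1:]])
E
python3 t.py
```

```text
0 0 1 -0.06 0.085 [ 39.8  55.3 124.8 219.8  90.1  90.1] 0.0 [[0.264, 0.373, 0.436], [0.184, 0.307, 0.085]]
0 0 1 0.025 0.085 [ 32.   53.6 116.6 212.4  81.7  84.8] 0.0 [[0.305, 0.329, 0.448], [0.269, 0.307, 0.085]]
0 0 1 0.025 0.2 [ 32.   36.9 116.  215.1  67.3  74.8] 0.0 [[0.212, 0.271, 0.559], [0.269, 0.307, 0.2]]
0 0 -1 -0.06 0.085 [ 39.8  55.3 124.8 219.9  90.1 -89.9] 0.0 [[0.264, 0.373, 0.436], [0.184, 0.307, 0.085]]
0 0 -1 0.025 0.085 [ 32.   53.6 116.6 212.4  81.7 -95.2] 0.0 [[0.305, 0.329, 0.448], [0.269, 0.307, 0.085]]
0 0 -1 0.025 0.2 [  32.    36.9  116.   215.1   67.3 -105.2] 0.0 [[0.212, 0.271, 0.559], [0.269, 0.307, 0.2]]
0 20 1 -0.06 0.085 [ 37.8  40.4 123.1 223.1  57.5  78.1] 0.0 [[0.203, 0.307, 0.539], [0.204, 0.307, 0.173]]
0 20 1 0.025 0.085 [ 30.9  41.  115.1 219.   50.2  74.2] 0.0 [[0.242, 0.282, 0.535], [0.283, 0.307, 0.173]]
0 20 1 0.025 0.2 [ 30.9  25.8 110.7 234.1  36.6  53.6] 0.0 [[0.14, 0.221, 0.613], [0.283, 0.307, 0.288]]
0 20 -1 -0.06 0.085 [  37.8   40.4  123.1  223.1   57.5 -101.9] 0.0 [[0.203, 0.307, 0.539], [0.204, 0.307, 0.173]]
0 20 -1 0.025 0.085 [
[... 3415 characters left out ...]
] 0.0 [[0.307, 0.14, 0.564], [0.338, 0.143, 0.2]]
45 20 1 -0.06 0.085 [ -4.3  41.7 133.7 129.3  67.   93.8] 0.0 [[0.365, 0.09, 0.531], [0.291, 0.096, 0.173]]
45 20 1 0.025 0.085 [  5.6  40.5 121.3 134.4  56.5 103.8] 0.0 [[0.336, 0.151, 0.538], [0.347, 0.152, 0.173]]
45 20 1 0.025 0.2 [  5.6  23.5 116.5 119.4  43.2 126.6] 0.0 [[0.201, 0.138, 0.623], [0.347, 0.152, 0.288]]
45 20 -1 -0.06 0.085 [ -4.3  41.7 133.7 129.3  67.  -86.2] 0.0 [[0.365, 0.09, 0.531], [0.291, 0.096, 0.173]]
45 20 -1 0.025 0.085 [  5.7  40.5 121.3 134.4  56.5 -76.3] 0.0 [[0.336, 0.151, 0.538], [0.347, 0.152, 0.173]]
45 20 -1 0.025 0.2 [  5.7  23.5 116.5 119.4  43.2 -53.4] 0.0 [[0.201, 0.138, 0.623], [0.347, 0.152, 0.288]]
```

```bash
cat > plan.py <<'E'
from fk import *
from rig import env
import sys
def pose(d,z,yaw=15.8,pit=12,lat=0):
    a,b=np.radians([yaw,pit]);h=np.array([np.cos(a),np.sin(a),0]);y=-np.array([-np.sin(a),np.cos(a),0])
    x=h*np.cos(b)-np.array([0,0,np.sin(b)]);p=np.array([.502,.307,0])+h*d-y*lat;p[2]=z
    return p,np.c_[x,y,np.cross(x,y)]
def rows(qs):
    for a,b in zip(qs[:-1],qs[1:]):
        pa,Ra=fk(a);pb,Rb=fk(b);dp=(pb-pa)*100;w=Ro.from_matrix(Rb@Ra.T).as_rotvec()
        el,wc=fkp(V,b,True)[1:]
        print(dp.round(2).tolist(),w.round(3).tolist(),'|%.3f'%np.linalg.norm(w),np.round(pb,3),b.round(0).astype(int),'el',el.round(2),'w',wc.round(2))
E
python3 - <<'E'
from plan import *
o=env.observe();q=o['q'];print((fk(q)[0]-o['position'])*1000)
p,R=pose(-.10,.17);r=ik(p,R,[24,35,130,188,75,-91]);print(r.x.round(1),r.cost)
mid=np.array([30,15,120,110,75,-75.]);
from scipy.interpolate import CubicSpline
N=24;s=np.linspace(0,1,N+1)
qs=q+(r.x-q)*s[:,None]; 
rows(qs)
E
```

```text
[-0.0461962   0.03834552  0.00922805]
[ 26.2  31.8 138.7 190.9  68.6 -91.8] 2.9223026306479605e-24
[-0.4, 1.59, 0.86] [0.066, 0.057, -0.062] |0.107 [0.082 0.454 0.18 ] [ 37  21 107  51  81 -57] el [0.09 0.21 0.63] w [0.25 0.34 0.33]
[-0.09, 1.52, 0.94] [0.064, 0.054, -0.067] |0.107 [0.081 0.469 0.189] [ 36  22 109  57  80 -59] el [0.09 0.21 0.63] w [0.25 0.33 0.32]
[0.23, 1.43, 0.99] [0.061, 0.05, -0.071] |0.107 [0.083 0.483 0.199] [ 36  22 110  63  80 -60] el [0.1  0.21 0.63] w [0.25 0.32 0.32]
[0.54, 1.32, 1.01] [0.059, 0.047, -0.076] |0.107 [0.088 0.497 0.209] [ 35  23 112  69  79 -62] el [0.1  0.22 0.63] w [0.25 0.32 0.31]
[0.84, 1.18, 0.99] [0.055, 0.044, -0.08] |0.107 [0.097 0.508 0.219] [ 35  23 113  75  78 -63] el [0.11 0.22 0.62] w [0.24 0.31 0.3 ]
[1.12, 1.01, 0.94] [0.052, 0.041, -0.084] |0.107 [0.108 0.518 0.228] [ 34  24 114  81  78 -65] el [0.11 0.22 0.62] w [0.24 0.31 0.29]
[1.39, 0.82, 0.87] [0.048, 0.039, -0.088] |0.107 [0.122 0.527 0.237] [ 34  24 116  88  77 -66] el [0.12 0.22 0.62] w [0.24 0.3  0.29]
[1.63, 0.61, 0.77] [0.044, 0.036, -0.091] |0.108 [0.138 0.533 0.
[... 1533 characters left out ...]
0.19 0.24 0.23]
[1.41, -2.55, -1.03] [-0.012, 0.031, -0.109] |0.114 [0.379 0.399 0.217] [ 28  30 133 167  71 -86] el [0.18 0.23 0.6 ] w [0.18 0.23 0.23]
[1.13, -2.75, -1.11] [-0.015, 0.033, -0.109] |0.115 [0.391 0.371 0.205] [ 28  30 135 173  70 -87] el [0.19 0.23 0.59] w [0.18 0.23 0.23]
[0.83, -2.92, -1.17] [-0.019, 0.034, -0.108] |0.115 [0.399 0.342 0.194] [ 27  31 136 179  70 -89] el [0.19 0.23 0.59] w [0.17 0.22 0.23]
[0.51, -3.06, -1.19] [-0.022, 0.036, -0.108] |0.116 [0.404 0.311 0.182] [ 27  31 137 185  69 -90] el [0.2  0.23 0.59] w [0.17 0.22 0.22]
[0.17, -3.16, -1.19] [-0.024, 0.037, -0.107] |0.116 [0.406 0.28  0.17 ] [ 26  32 139 191  69 -92] el [0.2  0.23 0.59] w [0.16 0.21 0.22]
```

Request:
{"api": "play_rows", "payload": {
  "travel": [
    [-0.4, 1.6, 0.85],
    [-0.1, 1.5, 0.95],
    [0.25, 1.45, 1.0],
    [0.55, 1.3, 1.0],
    [0.85, 1.2, 1.0],
    [1.1, 1.0, 0.95],
    [1.4, 0.8, 0.85],
    [1.65, 0.6, 0.75],
    [1.85, 0.35, 0.65],
    [2.0, 0.1, 0.5],
    [2.15, -0.15, 0.35],
    [2.25, -0.4, 0.2]
  ],
  "rotation": [
    [0.066, 0.057, -0.062],
    [0.064, 0.054, -0.067],
    [0.061, 0.05, -0.071],
    [0.059, 0.047, -0.076],
    [0.055, 0.044, -0.08],
    [0.052, 0.041, -0.084],
    [0.048, 0.039, -0.088],
    [0.044, 0.036, -0.091],
    [0.039, 0.034, -0.095],
    [0.035, 0.033, -0.097],
    [0.03, 0.031, -0.1],
    [0.025, 0.03, -0.102]
  ],
  "claw": [0, 0, 0, 0, 0, 0, 0, 0, 0, 0, 0, 0]
}}

```text
time_s: 2.18
position: [0.2304, 0.5315, 0.2614]
tool_rot: [[0.05, 0.985, 0.163], [0.998, -0.057, 0.035], [0.043, 0.161, -0.986]]
ft_force: [0.3, 0.6, 0.4]
grip_width: -0.0002
```

```bash
python3 - <<'E'
from plan import *
o=env.observe();q=o['q'];print((fk(q)[0]-o['position'])*1000,q.round(1))
p,R=pose(-.10,.17);r=ik(p,R,[24,35,130,188,75,-91])
N=12;s=np.linspace(0,1,N+1)
rows(q+(r.x-q)*s[:,None])
E
```

```text
[ 0.11203131  0.15501868 -0.02744009] [ 32.   27.5 123.2 122.4  76.  -74.8]
[2.24, -0.85, -0.11] [0.013, 0.026, -0.101] |0.106 [0.253 0.523 0.26 ] [ 32  28 124 128  75 -76] el [0.15 0.23 0.6 ] w [0.21 0.27 0.25]
[2.21, -1.11, -0.27] [0.009, 0.026, -0.102] |0.106 [0.275 0.512 0.258] [ 31  28 126 134  75 -78] el [0.16 0.23 0.6 ] w [0.21 0.26 0.24]
[2.15, -1.37, -0.42] [0.005, 0.026, -0.103] |0.107 [0.296 0.498 0.253] [ 31  29 127 140  74 -79] el [0.16 0.23 0.6 ] w [0.21 0.26 0.24]
[2.04, -1.62, -0.56] [0.0, 0.027, -0.104] |0.107 [0.317 0.482 0.248] [ 30  29 128 145  74 -81] el [0.17 0.23 0.6 ] w [0.2  0.25 0.24]
[1.91, -1.87, -0.69] [-0.003, 0.027, -0.104] |0.108 [0.336 0.463 0.241] [ 30  29 130 151  73 -82] el [0.17 0.23 0.6 ] w [0.2  0.25 0.23]
[1.73, -2.1, -0.81] [-0.007, 0.028, -0.104] |0.108 [0.353 0.442 0.233] [ 29  30 131 157  72 -83] el [0.18 0.23 0.6 ] w [0.19 0.24 0.23]
[1.53, -2.31, -0.91] [-0.01, 0.029, -0.104] |0.108 [0.369 0.419 0.224] [ 29  30 132 162  72 -85] el [0.18 0.23 0.6 ] w [0.19 0.24 0.23]
[1.3, -2.5, -0.99] [-0.014, 0.03, -0.104] |0.109 [0.382 0.394 0.214] [ 28  30 134 168  71 -86] el [0.18 0.23 0.59] w [0.18 0.23 0.23]
[1.04, -2.67, -1.06] [-0.016, 0.032, -0.103] |0.109 [0.392 0.368 0.203] [ 28  31 135 174  70 -88] el [0.19 0.23 0.59] w [0.18 0.23 0.23]
[0.76, -2.82, -1.1] [-0.019, 0.033, -0.103] |0.110 [0.4   0.339 0.192] [ 27  31 136 179  70 -89] el [0.19 0.23 0.59] w [0.17 0.22 0.23]
[0.46, -2.94, -1.12] [-0.021, 0.035, -0.102] |0.110 [0.404 0.31  0.181] [ 27  31 137 185  69 -90] el [0.2  0.23 0.59] w [0.17 0.22 0.22]
[0.15, -3.02, -1.12] [-0.023, 0.036, -0.102] |0.110 [0.406 0.28  0.17 ] [ 26  32 139 191  69 -92] el [0.2  0.23 0.59] w [0.16 0.21 0.22]
```

Request:
{"api": "play_rows", "payload": {
  "travel": [
    [2.25, -0.85, -0.1],
    [2.2, -1.1, -0.25],
    [2.15, -1.35, -0.4],
    [2.05, -1.6, -0.55],
    [1.9, -1.85, -0.7],
    [1.75, -2.1, -0.8],
    [1.55, -2.3, -0.9],
    [1.3, -2.5, -1.0],
    [1.05, -2.65, -1.05],
    [0.75, -2.8, -1.1],
    [0.45, -2.95, -1.1],
    [0.15, -3.0, -1.1]
  ],
  "rotation": [
    [0.013, 0.026, -0.101],
    [0.009, 0.026, -0.102],
    [0.005, 0.026, -0.103],
    [0, 0.027, -0.104],
    [-0.003, 0.027, -0.104],
    [-0.007, 0.028, -0.104],
    [-0.01, 0.029, -0.104],
    [-0.014, 0.03, -0.104],
    [-0.016, 0.032, -0.103],
    [-0.019, 0.033, -0.103],
    [-0.021, 0.035, -0.102],
    [-0.023, 0.036, -0.102]
  ],
  "claw": [0, 0, 0, 0, 0, 0, 0, 0, 0, 0, 0, 0]
}}

```text
time_s: 3.18
position: [0.4157, 0.2684, 0.1645]
tool_rot: [[0.953, 0.209, -0.219], [0.203, -0.978, -0.05], [-0.225, 0.003, -0.974]]
ft_force: [-0.4, 0.3, 0.6]
grip_width: 0.0
```

```bash
cat >> plan.py <<'E'
def cart(p,R,N):
    o=env.observe();q=o['q'];print('q',q.round(1));p0=o['position'];w=Ro.from_matrix(R@o['tool_rot'].T).as_rotvec()
    print('total cm',((p-p0)*100).round(2),'rot',w.round(3),'per row',((p-p0)*100/N).round(2).tolist(),(w/N).round(3).tolist())
    r=ik(p,R,q);print('goal q',r.x.round(1),round(r.cost,6),'w',fkp(V,r.x,True)[2].round(3))
E
python3 - <<'E'
from plan import *
from h import *
cart(*pose(-.06,.08),6)
im=env.get_image('scene')[...,::-1];cv2.imwrite('pics/s1.png',cv2.resize(im[40:220,80:260],None,fx=3.2,fy=3.2,interpolation=2))
E
```

```text
q [ 26.5  31.9 137.2 195.3  66.5 -93.1]
total cm [ 2.86  2.22 -8.45] rot [ 0.007 -0.016  0.065] per row [0.48, 0.37, -1.41] [0.001, -0.003, 0.011]
goal q [ 24.7  50.4 135.5 188.7  83.8 -89.1] 0.0 w [0.202 0.222 0.134]
```

View pics/s1.png

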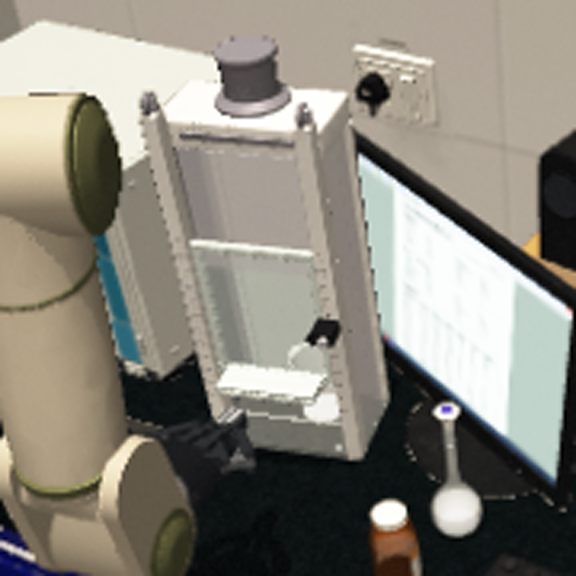

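The gripper is level and in front of the lip (crop: fingertips near (245,455), lip about (225–325, 370–400)). The nose of the clip is at about (308,340). Next I go down and then in.

Request:
{"api": "play_rows", "payload": {
  "travel": [
    [0.5, 0.35, -1.4],
    [0.5, 0.35, -1.4],
    [0.5, 0.35, -1.4],
    [0.5, 0.35, -1.4],
    [0.5, 0.35, -1.4],
    [0.45, 0.4, -1.4]
  ],
  "rotation": [
    [0.001, -0.003, 0.011],
    [0.001, -0.003, 0.011],
    [0.001, -0.003, 0.011],
    [0.001, -0.003, 0.011],
    [0.001, -0.003, 0.011],
    [0.001, -0.003, 0.011]
  ],
  "claw": [0, 0, 0, 0, 0, 0]
}}

```text
time_s: 3.73
position: [0.4454, 0.2894, 0.0787]
tool_rot: [[0.942, 0.273, -0.196], [0.267, -0.962, -0.054], [-0.204, -0.001, -0.979]]
ft_force: [-0.1, -0.3, 0.6]
grip_width: -0.0003
```

```bash
python3 - <<'E'
from plan import *
from h import *
cart(*pose(.024,.08),5)
o=env.observe();print(o['position'],S.p(o['position']),T.p(o['position']))
for n,(a,b,c,d) in {'scene':(120,210,110,220),'top':(150,240,80,190)}.items():
    im=env.get_image(n)[...,::-1];cv2.imwrite(f'pics/{n}2.png',cv2.resize(im[a:b,c:d],None,fx=6,fy=6,interpolation=2))
E
```

```text
q [ 24.3  51.  135.4 188.3  84.6 -89. ]
total cm [7.97 2.41 0.13] rot [-0.002  0.004 -0.001] per row [1.59, 0.48, 0.03] [-0.0, 0.001, -0.0]
goal q [ 22.6  46.8 122.6 187.2  67.5 -91.3] 0.0 w [0.283 0.245 0.134]
[0.4454337  0.28939204 0.07874333] [[159.26848088 180.80002603]] [[139.399268   211.85220022]]
```

View pics/scene2.png

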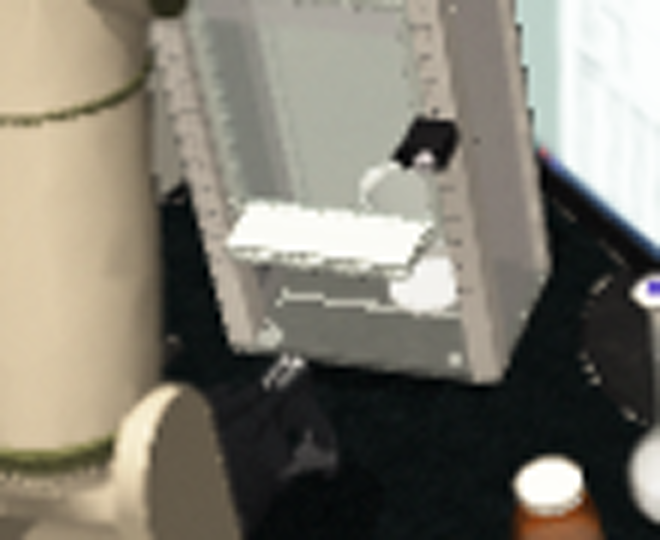

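View pics/top2.png

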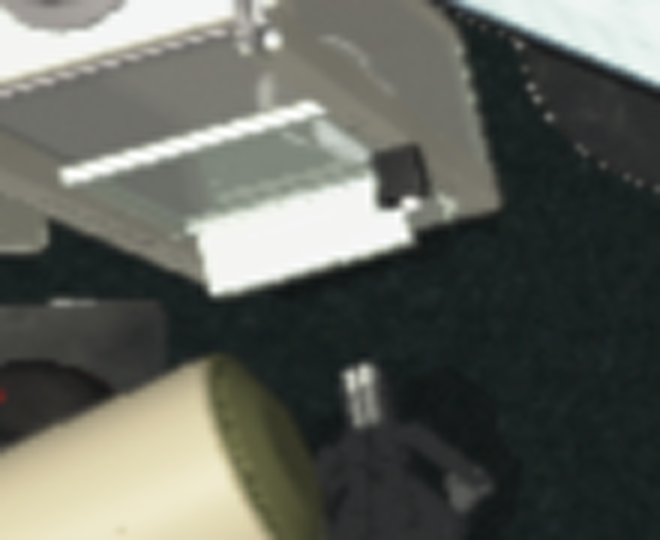

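Request:
{"api": "play_rows", "payload": {
  "travel": [
    [1.6, 0.5, 0],
    [1.6, 0.5, 0],
    [1.6, 0.5, 0],
    [1.6, 0.45, 0],
    [1.55, 0.45, 0]
  ],
  "rotation": [
    [0, 0, 0],
    [0, 0, 0],
    [0, 0, 0],
    [0, 0, 0],
    [0, 0, 0]
  ],
  "claw": [0, 0, 0, 0, 0]
}}

```text
time_s: 4.25
position: [0.5242, 0.3143, 0.0788]
tool_rot: [[0.939, 0.275, -0.206], [0.269, -0.961, -0.059], [-0.215, -0.0, -0.977]]
ft_force: [0.6, -0.4, -0.7]
grip_width: -0.0
```

```bash
python3 - <<'E'
from plan import *
from h import *
cart(*pose(.024,.095),3)
o=env.observe();print(o['position'],o['ft_force'],S.p(o['position']),T.p(o['position']))
for n,(a,b,c,d) in {'scene':(120,210,110,220),'top':(150,240,80,190)}.items():
    im=env.get_image(n)[...,::-1];cv2.imwrite(f'pics/{n}3.png',cv2.resize(im[a:b,c:d],None,fx=6,fy=6,interpolation=2))
E
```

```text
q [ 22.6  46.8 122.6 187.1  67.  -91.3]
total cm [ 0.09 -0.07  1.62] rot [ 0.002 -0.007 -0.003] per row [0.03, -0.02, 0.54] [0.001, -0.002, -0.001]
goal q [ 22.6  44.4 122.5 187.3  65.1 -91.7] 0.0 w [0.283 0.245 0.149]
[0.52422992 0.3142533  0.07875285] [ 0.5842808  -0.35185946 -0.66973073] [[166.40756062 166.78891406]] [[133.32291457 190.02846042]]
```

View pics/scene3.png

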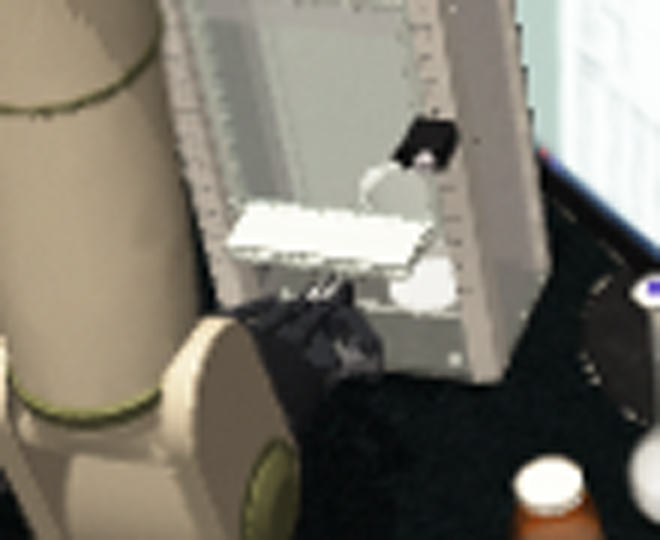

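View pics/top3.png

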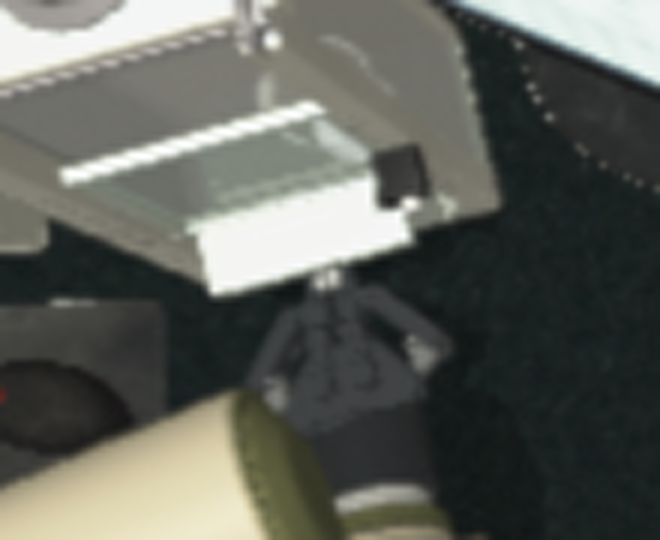

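Fingertips sit under the middle of the lip, with nothing touched (force < 1 N). I'll raise gently.

Request:
{"api": "play_rows", "payload": {
  "travel": [
    [0, 0, 0.4],
    [0, 0, 0.4],
    [0, 0, 0.4],
    [0, 0, 0.3]
  ],
  "rotation": [
    [0, 0, 0],
    [0, 0, 0],
    [0, 0, 0],
    [0, 0, 0]
  ],
  "claw": [0, 0, 0, 0]
}}

```text
time_s: 4.68
position: [0.522, 0.3138, 0.0962]
tool_rot: [[0.939, 0.275, -0.206], [0.269, -0.961, -0.059], [-0.215, -0.0, -0.977]]
ft_force: [1.1, -0.3, -3.0]
grip_width: 0.0001
```

Request:
{"api": "play_rows", "payload": {
  "travel": [
    [0, 0, 0.3],
    [0, 0, 0.3],
    [0, 0, 0.3],
    [0, 0, 0.3]
  ],
  "rotation": [
    [0, 0, 0],
    [0, 0, 0],
    [0, 0, 0],
    [0, 0, 0]
  ],
  "claw": [0, 0, 0, 0]
}}

```text
time_s: 5.02
position: [0.5205, 0.3135, 0.1086]
tool_rot: [[0.938, 0.276, -0.21], [0.269, -0.961, -0.06], [-0.219, -0.0, -0.976]]
ft_force: [1.1, -0.2, -2.4]
grip_width: -0.0001
```

Request:
{"api": "play_rows", "payload": {
  "travel": [
    [0.1, 0, 0.5],
    [0.1, 0, 0.5],
    [0.1, 0, 0.5],
    [0.1, 0, 0.5],
    [0.1, 0, 0.5],
    [0.1, 0, 0.5],
    [0.05, 0, 0.5],
    [0.05, 0, 0.5],
    [0.05, 0, 0.5],
    [0.05, 0, 0.5],
    [0.05, 0, 0.5],
    [0, 0, 0]
  ],
  "rotation": [
    [0, 0, 0],
    [0, 0, 0],
    [0, 0, 0],
    [0, 0, 0],
    [0, 0, 0],
    [0, 0, 0],
    [0, 0, 0],
    [0, 0, 0],
    [0, 0, 0],
    [0, 0, 0],
    [0, 0, 0],
    [0, 0, 0]
  ],
  "claw": [0, 0, 0, 0, 0, 0, 0, 0, 0, 0, 0, 0]
}}

```text
time_s: 6.02
position: [0.5274, 0.3133, 0.169]
tool_rot: [[0.936, 0.277, -0.215], [0.27, -0.961, -0.062], [-0.224, 0.0, -0.975]]
ft_force: [-2.1, 0.3, -1.1]
grip_width: 0.0
```

```bash
python3 - <<'E'
from plan import *
from h import *
o=env.observe();print(o['time_s'],o['position'],o['ft_force'],o['q'].round(1))
for n,(a,b,c,d) in {'scene':(120,180,140,205),'top':(150,215,90,175)}.items():
    im=env.get_image(n)[...,::-1];cv2.imwrite(f'pics/{n}4.png',cv2.resize(im[a:b,c:d],None,fx=9,fy=9,interpolation=2))
E
```

```text
6.0167 [0.52743342 0.31331657 0.16901809] [-2.08140294  0.26185096 -1.07524201] [ 22.2  32.1 120.2 187.8  49.6 -93.7]
```

View pics/scene4.png

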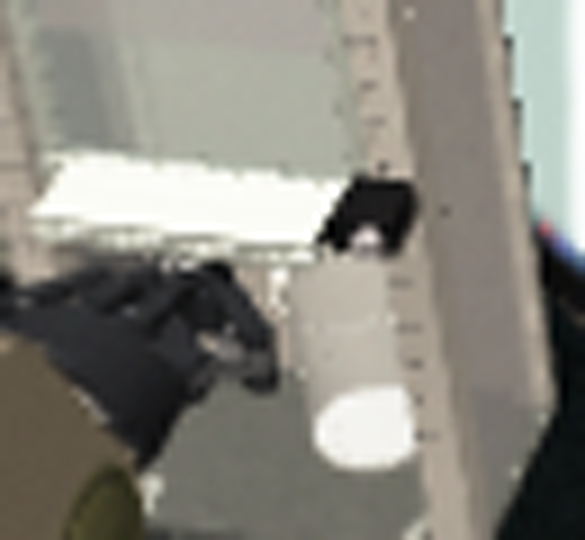

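View pics/top4.png

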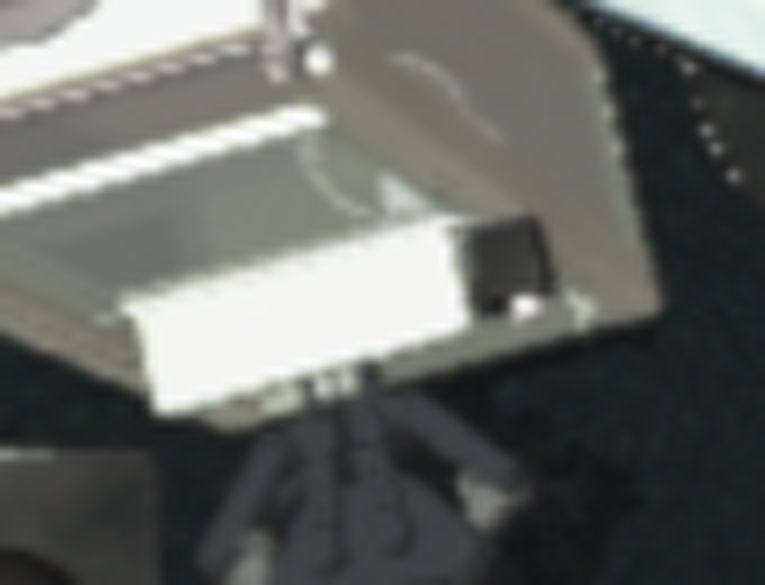

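The lip is now just below the clip's nose (scene crop: lip lower right front corner at about (305,262), nose tip at about (320,240)). The force is light. I'll zoom in to locate the tip precisely.

```bash
python3 - <<'E'
from h import *
a=[]
for n,(r,c) in {'scene':((133,155),(165,193)),'top':((166,190),(134,162))}.items():
    ims=np.mean([env.get_image(n).astype(float) for _ in range(3)],0)[...,::-1].astype(np.uint8)
    cv2.imwrite(f'pics/full_{n}5.png',ims)
    z=cv2.resize(ims[r[0]:r[1],c[0]:c[1]],None,fx=20,fy=20,interpolation=0)
    cv2.imwrite(f'pics/{n}5.png',z)
E
```

```text
(no output)
```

View pics/scene5.png

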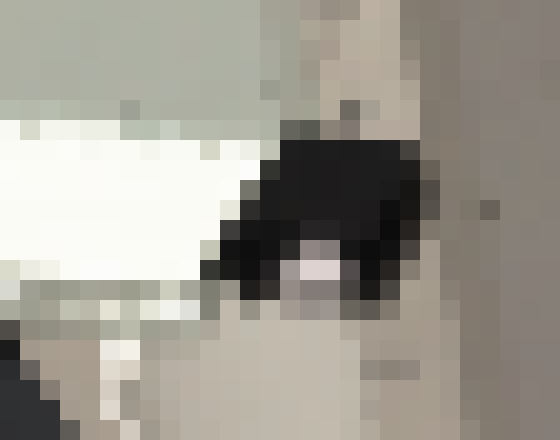

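View pics/top5.png

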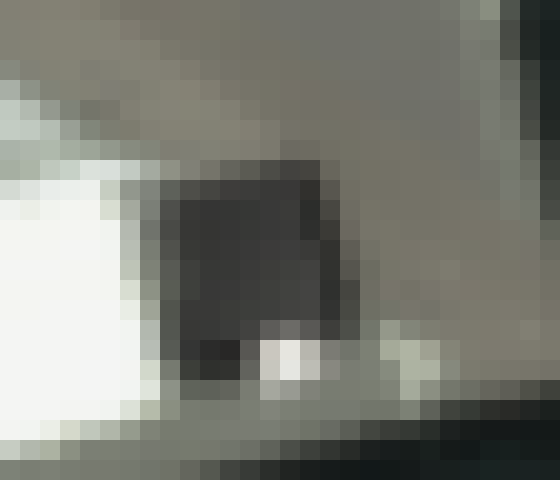

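```bash
python3 - <<'E'
from h import *
def tri(a,b):
    f=lambda P:np.r_[S.p(P)[0]-a,T.p(P)[0]-b]
    r=least_squares(f,[.51,.24,.2]);return r.x,r.fun
yaw=.2753
for a,b in [((175.2,146.0),(142.6,184.6)),((175.2,146.5),(142.6,184.6)),((175.2,146),(142.6,184)),((174.2,148.0),(141.0,186.8))]:
    x,f=tri(a,b);d=x[:2]-[.5899,.3324];c,s=np.cos(yaw),np.sin(yaw)
    print(x.round(4),f.round(2),'hood xy',(c*d[0]+s*d[1]).round(4),(-s*d[0]+c*d[1]).round(4))
P=np.array([.52,.24,.2]);print(S.p(P+[0,0,.01])-S.p(P),S.p(P+[.01*np.sin(yaw),-.01*np.cos(yaw),0])-S.p(P),S.p(P+[-.01*np.cos(yaw),-.01*np.sin(yaw),0])-S.p(P))
print(T.p(P+[0,0,.01])-T.p(P))
E
```

```text
[0.5217 0.2475 0.2003] [ 0.41 -0.01 -0.31  0.21] hood xy -0.0887 -0.0631
[0.5222 0.2483 0.1975] [ 0.41 -0.01 -0.31  0.22] hood xy -0.0881 -0.0625
[0.5237 0.2485 0.1987] [ 0.58 -0.01 -0.44  0.3 ] hood xy -0.0865 -0.0628
[0.5169 0.253  0.1928] [-0.32  0.01  0.24 -0.17] hood xy -0.0919 -0.0566
[[-0.40419207 -2.26731239]] [[2.65037841 0.27761843]] [[-0.931136    1.65573206]]
[[-0.81683959 -0.50970519]]
```

```bash
python3 - <<'E'
from h import *
def tri(a,b):
    f=lambda P:np.r_[S.p(P)[0]-a,T.p(P)[0]-b]
    r=least_squares(f,[.51,.24,.2]);return r.x,r.fun
yaw=.2753
for n,a,b in [('tip',(175.2,146.0),(142.6,184.6)),('liptop',(174.4,146.4),(141.2,186.2)),('liptop old',un((437,340),10,(135,130)),un((540,280),11,(100,165)))]:
    x,f=tri(a,b);d=x[:2]-[.5899,.3324];c,s=np.cos(yaw),np.sin(yaw)
    print(n,x.round(4),f.round(2),'hood xy',(c*d[0]+s*d[1]).round(4),(-s*d[0]+c*d[1]).round(4))
    for k,C in(('scene',S),('top',T)): pass
# enlarged smoothed
for n,(r,c) in {'scene':((136,156),(150,190)),'top':((168,200),(104,160))}.items():
    im=cv2.imread(f'pics/full_{n}5.png');cv2.imwrite(f'pics/{n}5b.png',cv2.resize(im[r[0]:r[1],c[0]:c[1]],None,fx=14,fy=14,interpolation=0))
E
```

```text
tip [0.5217 0.2475 0.2003] [ 0.41 -0.01 -0.31  0.21] hood xy -0.0887 -0.0631
liptop [0.5174 0.2505 0.2004] [-0.19  0.    0.14 -0.1 ] hood xy -0.0921 -0.0591
liptop old [0.5166 0.246  0.1239] [-0.07  0.    0.05 -0.04] hood xy -0.094 -0.0632
```

View pics/top5b.png

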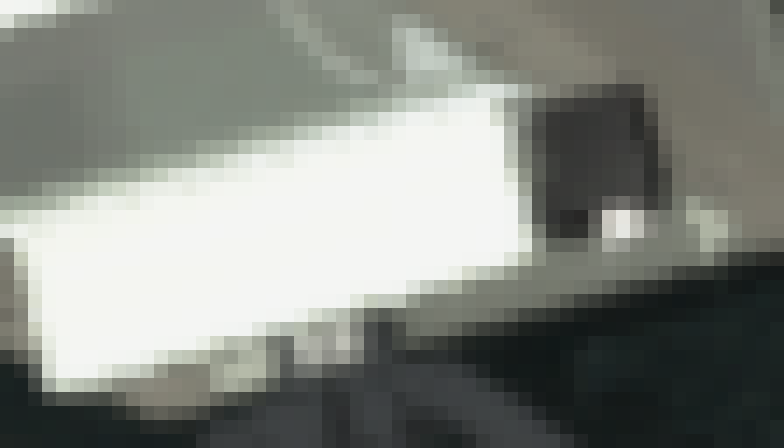

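View pics/scene5b.png

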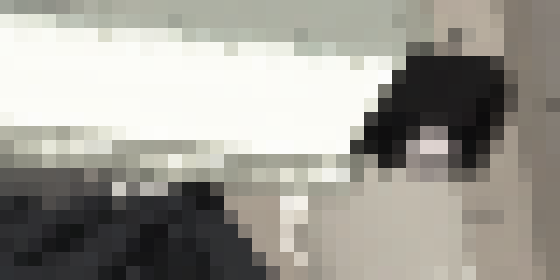

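Request:
{"api": "play_rows", "payload": {
  "travel": [
    [0, 0, 0.4],
    [0, 0, 0.4],
    [0, 0, 0.3],
    [0, 0, 0]
  ],
  "rotation": [
    [0, 0, 0],
    [0, 0, 0],
    [0, 0, 0],
    [0, 0, 0]
  ],
  "claw": [0, 0, 0, 0]
}}

```text
time_s: 6.75
position: [0.5272, 0.3131, 0.1779]
tool_rot: [[0.935, 0.277, -0.22], [0.27, -0.961, -0.064], [-0.229, 0.001, -0.973]]
ft_force: [-0.8, 0.3, -1.4]
grip_width: -0.0001
```

```bash
python3 - <<'E'
from h import *
o=env.observe();print(o['time_s'],o['position'],o['ft_force'])
for n,(r,c) in {'scene':((132,154),(150,193)),'top':((160,200),(104,160))}.items():
    ims=np.mean([env.get_image(n).astype(float) for _ in range(2)],0)[...,::-1].astype(np.uint8)
    cv2.imwrite(f'pics/full_{n}6.png',ims)
    cv2.imwrite(f'pics/{n}6.png',cv2.resize(ims[r[0]:r[1],c[0]:c[1]],None,fx=14,fy=14,interpolation=0))
E
```

```text
6.75 [0.52716892 0.31313622 0.17794826] [-0.81665954  0.28144714 -1.36315755]
```

View pics/scene6.png

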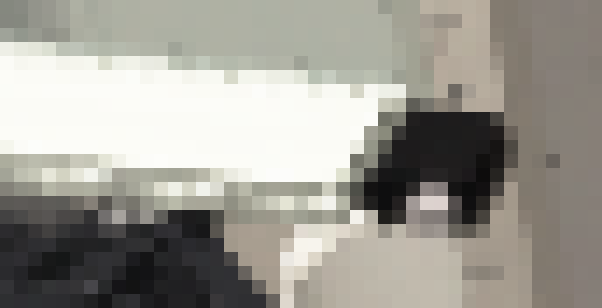

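View pics/top6.png

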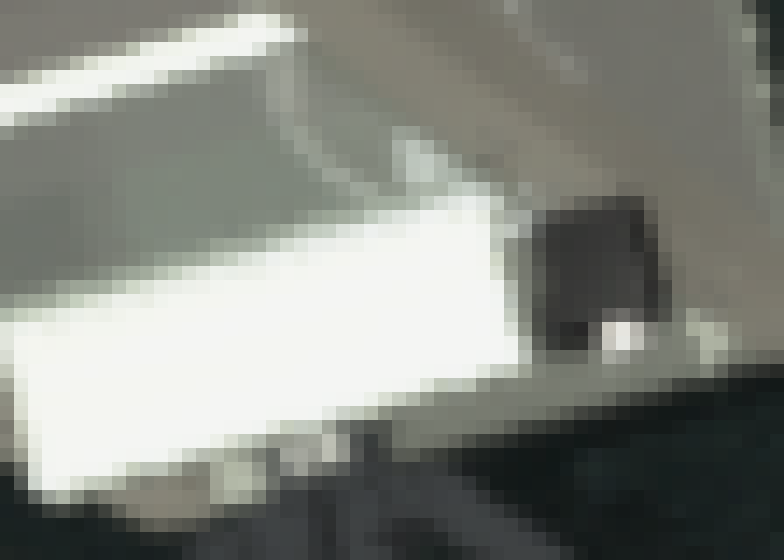

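```bash
cat > sil.py <<'E'
from h import *
HP=(.5899,.3324,.2753)
s=cv2.imread('pics/scene0.png',0).astype(float);t=cv2.imread('pics/full_top6.png',0).astype(float)
sr=(slice(135,152),slice(172,190));tr=(slice(172,188),slice(140,154))
np.set_printoptions(linewidth=200)
print(s[sr].astype(int));print(t[tr].astype(int))
E
python3 sil.py
```

```text
[[173 174 173 173 173 174 168 162 156 157 173 174 171 136 124 123 127 128]
 [174 174 174 173 174 174 169 161 152 169 169 172 171 146 123 121 127 127]
 [174 174 172 173 171 173 154 161 153 172 169 171 174 163 123 122 125 127]
 [174 173 173 173 174 173 173 162 163 170 105 158 174 169 122 122 125 128]
 [172 173 172 173 174 174 173 102  89 131 121 169 169 169 120 125 124 127]
 [173 173 174 173 174 174 128  29  29  28  28  28  32  66 123 124 125 129]
 [172 175 173 174 174 172  59  28  27  29  26  27  28  32  97 122 123 127]
 [174 172 174 173 172 128  29  29  28  30  28  30  27  22  76 121 122 126]
 [173 174 174 173 170  60  28  29  28  27  30  27  15  24  82 124 118  99]
 [173 173 173 172  92  23  22  25  35  35  30  26  13  36 118 124 122 126]
 [174 174 174 131  18  14  18  42 135 125  21  15  17  67 153 122 122 124]
 [174 174 174  96  29  15  33 155 213 210  79  15  37 124 154 122 123 125]
 [177 194 206 227 163  30  48 140 124 123  66  25  66 159 155 127 122 123]
 [233 225 205 196 187 146 183 155 142 143  94  90 122 156 155 138 122 121]
 [232 213 182 184 187 187 187 186 162 158 150 157 
[... 420 characters left out ...]
0  86  56  53  53  54  55  58  43  70 107 114 114]
 [142 115  75  54  52  53  54  56  57  46  57 104 115 116]
 [141 117  80  56  54  54  56  59  60  57  49  93 111 116]
 [148 118  88  61  54  55  57  60  63  64  49  85 107 115]
 [179 121  90  63  55  56  58  62  64  68  47  68 108 115]
 [187 123  81  58  55  58  60  63  65  67  50  71 109 114]
 [200 129  74  56  56  59  65  91 106  87  61  79 114 149]
 [219 143  77  53  43  39  86 199 228 180 122 114 125 166]
 [240 173  94  59  47  49  98 197 229 188 134 121 124 135]
 [241 186 116  97  96  98 121 165 152 128 120 122 122 128]
 [193 157 127 119 118 119 123 130 124 120 119 120 116 114]
 [129 126 122 120 121 121 121 122 118 112 105  91  67  58]]
```

```bash
cat >> h.py <<'E'
def tri(a,b):
    f=lambda P:np.r_[S.p(P)[0]-a,T.p(P)[0]-b]
    r=least_squares(f,[.51,.24,.2]);x=r.x;d=x[:2]-[.5899,.3324];c,s=np.cos(.2753),np.sin(.2753)
    return x.round(4),r.fun.round(2),(c*d[0]+s*d[1]).round(4),(-s*d[0]+c*d[1]).round(4)
E
python3 - <<'E'
from h import *
print(tri((174.7,146),(141.95,184.7)))
np.set_printoptions(linewidth=200)
print(cv2.imread('pics/full_scene6.png',0)[141:151,168:180]);print(cv2.imread('pics/full_top6.png',0)[180:190,134:144])
print(cv2.imread('pics/full_scene6.png',0)[136:152,150:156]);print(cv2.imread('pics/full_top6.png',0)[180:200,104:112])
E
```

```text
(array([0.5215, 0.2498, 0.1997]), array([ 0.38, -0.01, -0.29,  0.2 ]), np.float64(-0.0883), np.float64(-0.0609))
[[250 250 250 250 250 250 250 251 156 136  55  28]
 [250 251 251 250 250 250 250 234 147  87  27  27]
 [251 251 251 251 251 251 251 115 135  45  28  27]
 [251 251 251 251 251 250 223 142  60  22  21  23]
 [155 160 158 153 148 202 131  77  18  14  17  42]
 [179 202 226 191 228 241 179  83  31  14  32 155]
 [150 150 165 157 148 161 139 240 177  29  49 140]
 [160 159 160 220 219 223 216 201 186 146 182 156]
 [159 159 193 243 244 225 178 183 184 186 186 187]
 [159 159 232 240 214 177 180 182 184 185 187 187]]
[[244 244 244 244 244 240 179 121  90  63]
 [244 244 244 244 244 243 187 123  81  58]
 [244 244 244 244 244 243 200 129  74  56]
 [244 244 244 244 244 244 219 143  77  53]
 [244 244 244 244 244 244 240 173  94  59]
 [244 244 244 244 244 243 241 186 116  97]
 [244 243 243 242 226 202 193 157 127 119]
 [224 196 196 189 146 126 129 126 122 120]
 [152 132 127 127 121 119 119 119 119 119]
 [124 122 120 120 120 120 117 114 111 100]]
[[250 246 248 248 243 244]
 [251 250 250 250 
[... 388 characters left out ...]
[[114 117 121 130 150 160 161 168]
 [139 154 159 165 185 202 217 227]
 [181 200 210 221 232 237 239 238]
 [226 238 240 237 239 243 243 243]
 [226 243 244 243 243 244 244 244]
 [217 242 243 244 244 244 244 244]
 [196 238 244 244 244 244 244 244]
 [165 230 243 244 244 244 244 244]
 [140 222 243 244 244 244 244 244]
 [136 218 243 244 244 244 244 244]
 [121 196 239 244 244 244 244 244]
 [129 179 234 243 244 244 244 244]
 [115 155 226 243 244 244 244 244]
 [ 60 108 218 243 244 243 243 242]
 [ 32  85 208 241 238 221 201 194]
 [ 32  43  99 157 176 140 106 122]
 [ 30  31  38  59  69  55  43  62]
 [ 31  31  31  32  30  28  31  35]
 [ 31  30  31  31  31  31  31  32]
 [ 33  32  32  31  32  31  28  30]]
```

```bash
python3 - <<'E'
from h import *
print(tri((174.2,144.5),(141.0,186.1)))
print(tri((174.2,144.5),(141.2,185.9)))
# left corner: scene front-left top not visible(arm); top left front
E
```

```text
(array([0.5159, 0.2484, 0.2104]), array([-0.16,  0.  ,  0.12, -0.08]), np.float64(-0.094), np.float64(-0.0607))
(array([0.5164, 0.2482, 0.2102]), array([-0.02,  0.  ,  0.01, -0.01]), np.float64(-0.0936), np.float64(-0.061))
```

```bash
cat > sil.py <<'E'
from h import *
HP=(.5899,.3324,.2753)
s=cv2.imread('pics/scene0.png',0).astype(float);t=cv2.imread('pics/full_top6.png',0).astype(float)
def cov(im,bg,bl): return np.clip((bg-im)/(bg-bl),0,1)
sy,sx=slice(137,150),slice(172,189);ty,tx=slice(171,188),slice(140,154)
bgs=np.full(s.shape,173.);bgs[:,184:]=140;bgs[:,186:]=124;bgs[147:,:]=185
bgt=np.full(t.shape,118.);bgt[:,:142]=130
cs,ct=cov(s,bgs,28)[sy,sx],cov(t,bgt,56)[ty,tx]
ms=np.ones_like(cs);ms[144-137:151-137,178-172:183-172]=0   # screw
ms[147-137:,:176-172]=0.3
mt=np.ones_like(ct);mt[181-171:187-171,146-140:152-140]=0;mt[:,:142-140]=0
K=16
def ren(C,P,ys,xs):
    uv=C.p(P);h=cv2.convexHull(uv.astype(np.float32))[:,0]
    h=((h+.5-[xs.start,ys.start])*K-.5)
    m=np.zeros(((ys.stop-ys.start)*K,(xs.stop-xs.start)*K),np.uint8)
    cv2.fillPoly(m,[np.round(h*16).astype(np.int32)],255,cv2.LINE_AA,4)
    return cv2.resize(m,None,fx=1/K,fy=1/K,interpolation=cv2.INTER_AREA)/255.
def pts(v):
    x0,x1,y0,y1,y2,z0=v;H=.0085
    L=[]
    for x in(x0,x1): L+=[(x,y0,z0),(x,y1,z0+H),(x,y1,z0-H),(x,y2,z0+H),(x,y2,z0-H)]
    return hood(*HP,L)
def res(v,D=(0,0,0,0)):
    P=pts(v);return np.r_[((ren(S,P,sy,sx)-cs)*ms).ravel(),((ren(T,P,ty,tx)-ct)*mt).ravel()]
from scipy.optimize import minimize
best=None
for z in(.194,.200,.206):
  for x0 in(-.094,-.088):
    o=minimize(lambda u:np.sum(np.minimum(res(u/100)**2,.25)),np.array([x0,-.06,-.062,-.07,-.088,z])*100,method='Nelder-Mead',options=dict(maxiter=4000,maxfev=4000,xatol=1e-4,fatol=1e-5,initial_simplex=None))
    print((o.x*10).round(1),round(o.fun,3))
    if best is None or o.fun<best.fun: best=o
v=best.x/100
np.set_printoptions(linewidth=200,precision=1,suppress=True)
r=res(v);print(r[:cs.size].reshape(cs.shape));print(r[cs.size:].reshape(ct.shape))
print('tip px',S.p(pts(v))[0],T.p(pts(v))[0])
E
python3 sil.py
```

```text
[-89.5 -60.3 -63.5 -67.3 -92.6 203. ] 7.013
[-88.1 -59.6 -60.9 -66.5 -93.9 201.9] 7.171
[-89.7 -60.2 -62.1 -70.8 -94.2 202.9] 7.612
[-88.  -59.4 -60.8 -66.5 -93.9 201.7] 7.245
[-90.  -60.5 -64.  -67.8 -94.5 203.7] 6.877
[-89.7 -60.4 -63.9 -67.3 -94.3 203.1] 6.736
[[ 0.   0.  -0.   0.  -0.   0.  -0.1 -0.1 -0.1 -0.  -0.  -0.   0.   0.  -0.  -0.   0. ]
 [ 0.   0.   0.   0.   0.   0.   0.  -0.1 -0.1 -0.  -0.5 -0.1  0.   0.  -0.  -0.   0. ]
 [-0.   0.  -0.   0.   0.   0.   0.  -0.  -0.1  0.1 -0.1  0.1  0.   0.  -0.   0.   0. ]
 [ 0.   0.   0.   0.   0.   0.  -0.   0.   0.   0.   0.   0.   0.   0.3  0.5  0.   0. ]
 [-0.   0.   0.   0.   0.   0.   0.1  0.   0.   0.   0.   0.   0.   0.   0.4 -0.  -0. ]
 [ 0.  -0.   0.   0.  -0.   0.1  0.   0.   0.   0.   0.   0.   0.   0.   0.4 -0.  -0. ]
 [ 0.   0.   0.   0.   0.   0.1  0.   0.   0.   0.   0.   0.   0.   0.   0.6  0.  -0.1]
 [ 0.   0.   0.  -0.  -0.1  0.   0.   0.   0.   0.   0.   0.   0.   0.1  0.8  0.  -0. ]
 [ 0.   0.   0.  -0.3 -0.2  0.   0.   0.   0.   0.   0.   0.   0.   0.3  0.3 -0.  -0. ]
 [ 0.   0.   0.  -0.5 -0.3  0.   0.   0.   0
[... 885 characters left out ...]
1 -0. ]
 [ 0.   0.   0.5  0.1  0.   0.   0.   0.1  0.1  0.1  0.  -0.2 -0.2 -0. ]
 [ 0.   0.   0.5  0.1  0.   0.   0.   0.1  0.1  0.2  0.  -0.2 -0.2 -0. ]
 [ 0.   0.   0.4  0.   0.   0.   0.   0.   0.   0.   0.   0.  -0.1 -0.1]
 [ 0.  -0.   0.2  0.   0.   0.   0.   0.   0.   0.   0.   0.   0.   0. ]
 [ 0.   0.   0.   0.   0.   0.   0.   0.   0.   0.   0.   0.   0.1  0. ]
 [ 0.   0.   0.   0.   0.   0.   0.   0.   0.   0.   0.   0.   0.   0. ]
 [ 0.   0.   0.1  0.2  0.2 -0.   0.   0.   0.   0.   0.   0.   0.   0. ]
 [ 0.   0.   0.   0.   0.   0.   0.   0.   0.   0.   0.   0.  -0.  -0.1]
 [-0.  -0.   0.   0.   0.   0.   0.   0.   0.  -0.1 -0.2 -0.4 -0.8 -1. ]]
tip px [175.6 145.5] [142.3 184.9]
```

```bash
python3 - <<'E'
from h import *
HP=(.5899,.3324,.2753)
for x in(-.088,-.090,-.092):
  for y in(-.060,-.0625):
    z=least_squares(lambda z:S.p(hood(*HP,[(x,y,z[0])]))[0][1]-146.0,[.2]).x[0];P=hood(*HP,[(x,y,z)])
    print(x,y,round(z,4),S.p(P).round(2),T.p(P).round(2))
# lip with fitted front x
for lx in(-.0914,-.094):
  for zt in (.208,.210,.212):
    P=hood(*HP,[(lx,-.06,zt),(lx,.06,zt)]);print(lx,zt,S.p(P).round(2).tolist(),T.p(P).round(2).tolist())
E
```

```text
-0.088 -0.06 0.1994 [[174.88 146.  ]] [[141.41 184.92]]
-0.088 -0.0625 0.1997 [[175.53 146.  ]] [[142.11 184.69]]
-0.09 -0.06 0.2008 [[174.64 146.  ]] [[141.43 185.41]]
-0.09 -0.0625 0.2011 [[175.28 146.  ]] [[142.13 185.19]]
-0.092 -0.06 0.2023 [[174.39 146.  ]] [[141.46 185.91]]
-0.092 -0.0625 0.2026 [[175.04 146.  ]] [[142.15 185.69]]
-0.0914 0.208 [[174.21, 144.61], [142.94, 141.38]] [[140.94, 185.45], [106.39, 195.51]]
-0.0914 0.21 [[174.12, 144.15], [142.84, 140.93]] [[140.77, 185.35], [106.17, 195.42]]
-0.0914 0.212 [[174.04, 143.7], [142.73, 140.48]] [[140.6, 185.25], [105.96, 195.34]]
-0.094 0.208 [[173.96, 145.03], [142.66, 141.8]] [[141.12, 186.2], [106.56, 196.26]]
-0.094 0.21 [[173.88, 144.58], [142.55, 141.35]] [[140.95, 186.1], [106.35, 196.17]]
-0.094 0.212 [[173.8, 144.12], [142.44, 140.9]] [[140.79, 186.0], [106.14, 196.08]]
```

Request:
{"api": "play_rows", "payload": {
  "travel": [
    [0, 0, 0.3],
    [0, 0, 0.25],
    [0, 0, 0]
  ],
  "rotation": [
    [0, 0, 0],
    [0, 0, 0],
    [0, 0, 0]
  ],
  "claw": [0, 0, 0]
}}

```text
time_s: 7.2
position: [0.527, 0.3131, 0.1826]
tool_rot: [[0.935, 0.277, -0.222], [0.269, -0.961, -0.065], [-0.231, 0.001, -0.973]]
ft_force: [1.1, 0.7, 0.1]
grip_width: -0.0002
```

```bash
python3 - <<'E'
from h import *
o=env.observe();print(o['time_s'],o['position'],o['ft_force'])
for n,(r,c) in {'scene':((132,154),(150,193)),'top':((160,200),(104,160))}.items():
    ims=np.mean([env.get_image(n).astype(float) for _ in range(2)],0)[...,::-1].astype(np.uint8)
    cv2.imwrite(f'pics/full_{n}7.png',ims)
    cv2.imwrite(f'pics/{n}7.png',cv2.resize(ims[r[0]:r[1],c[0]:c[1]],None,fx=14,fy=14,interpolation=0))
np.set_printoptions(linewidth=200)
print(cv2.imread('pics/full_scene7.png',0)[138:151,166:182]);print(cv2.imread('pics/full_top7.png',0)[178:190,134:148])
E
```

```text
7.2 [0.52703969 0.31306163 0.1826482 ] [1.11817353 0.6756888  0.06780884]
[[251 251 251 251 250 251 250 250 250 250 251 146 182 191 175 170]
 [251 251 251 251 251 250 250 250 250 250 234 134 164  90  85 131]
 [250 250 250 250 250 250 250 250 250 251 131 126 118  31  28  28]
 [250 250 251 251 251 250 250 250 250 198 178 121  55  28  28  27]
 [251 251 251 251 251 250 251 251 250 154 101  91  30  28  29  27]
 [224 239 243 251 251 251 251 252 142 110 131  57  29  27  29  29]
 [220 150 151 155 164 168 156 196 144 123  82  22  21  24  35  36]
 [154 157 162 180 215 233 198 236 138 104  18  14  19  41 135 126]
 [135 142 145 150 160 169 154 159 117  93  33  16  32 154 212 211]
 [157 159 159 158 159 161 132 166 212 240 176  29  47 141 124 124]
 [154 158 158 159 159 219 246 237 216 202 186 146 182 155 144 151]
 [100 156 158 159 192 243 244 225 178 183 184 187 187 187 186 186]
 [ 49 100 156 159 232 240 213 177 180 182 184 186 187 186 186 185]]
[[244 244 244 244 242 187 127 117  80  56  53  54  56  58]
 [244 244 244 244 243 193 130 118  89  61  55  55  57  60]
 [244 244 244 244 244 219 146 119  90  63  56  57  59  62]
 [244 244 244 244 244 234 163 119  81  59  56  59  61  63]
 [244 244 244 244 244 243 184 122  76  56  56  59  65  92]
 [244 244 244 244 244 243 188 121  75  54  43  38  86 199]
 [244 244 244 244 244 243 211 136  90  59  47  49  99 197]
 [244 244 244 244 243 242 212 136 103  96  96  99 121 165]
 [243 243 236 228 207 178 149 123 119 118 118 119 123 130]
 [184 191 177 145 127 124 123 121 121 120 121 121 122 123]
 [122 128 127 121 119 120 120 118 119 120 118 114 109  97]
 [121 122 121 120 120 120 117 114 111 100  86  67  57  45]]
```

View pics/scene7.png

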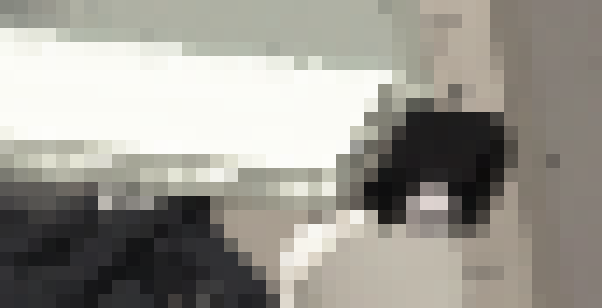

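The lip's lower right front corner is now at about (174.2,146.5) and the nose tip at about (174.9,146.0), which is level once the tip's few mm of setback is allowed for. I'll lower off the lip and back out.

Request:
{"api": "play_rows", "payload": {
  "travel": [
    [0, 0, -0.4],
    [0, 0, -0.6],
    [0, 0, -0.6],
    [-1.4, -0.4, -0.1],
    [-1.9, -0.55, 0],
    [-1.9, -0.55, 0],
    [-1.9, -0.55, 0],
    [-1.9, -0.55, 0],
    [-1.9, -0.55, 0],
    [0, 0, 0]
  ],
  "rotation": [
    [0, 0, 0],
    [0, 0, 0],
    [0, 0, 0],
    [0, 0, 0],
    [0, 0, 0],
    [0, 0, 0],
    [0, 0, 0],
    [0, 0, 0],
    [0, 0, 0],
    [0, 0, 0]
  ],
  "claw": [0, 0, 0, 0, 0, 0, 0, 0, 0, 0]
}}

```text
time_s: 8.23
position: [0.4145, 0.2798, 0.1614]
tool_rot: [[0.935, 0.276, -0.222], [0.269, -0.961, -0.065], [-0.231, 0.002, -0.973]]
ft_force: [0.6, 0.5, 0.5]
grip_width: -0.0
```

```bash
python3 - <<'E'
from h import *
o=env.observe();print(o['time_s'],o['position'],o['ft_force'],o['q'].round(1))
for n,(r,c) in {'scene':((120,165),(135,195)),'top':((150,210),(95,175))}.items():
    ims=np.mean([env.get_image(n).astype(float) for _ in range(2)],0)[...,::-1].astype(np.uint8)
    cv2.imwrite(f'pics/full_{n}8.png',ims)
    cv2.imwrite(f'pics/{n}8.png',cv2.resize(ims[r[0]:r[1],c[0]:c[1]],None,fx=10 if n=='scene' else 8,fy=10 if n=='scene' else 8,interpolation=0))
np.set_printoptions(linewidth=200)
print(cv2.imread('pics/full_scene8.png',0)[138:151,162:182])
E
```

```text
8.2333 [0.41448702 0.27981579 0.16136576] [0.59153038 0.51869326 0.46582629] [ 25.   32.3 137.7 189.5  66.7 -91.8]
[[251 251 251 251 251 251 251 250 251 251 250 250 250 250 251 146 182 191 176 170]
 [250 250 250 250 251 251 251 251 251 250 250 250 250 250 234 134 164  90  84 131]
 [250 250 250 250 250 250 250 250 250 250 250 250 250 251 131 126 118  30  27  28]
 [251 251 250 250 250 250 251 251 251 250 250 250 250 198 179 122  55  28  29  29]
 [252 251 251 251 251 251 251 251 251 251 251 251 251 154 102  92  28  29  29  29]
 [175 164 170 202 224 239 244 251 251 251 251 252 143 111 131  56  29  27  28  29]
 [226 201 229 242 221 150 151 156 163 169 156 196 144 122  82  23  21  25  36  37]
 [170 163 165 166 154 157 162 180 215 233 198 236 138 104  19  15  19  41 136 125]
 [158 158 130 153 138 142 145 151 159 170 153 159 116  91  32  15  34 154 212 211]
 [157 156 158 159 159 158 158 159 159 161 131 166 212 240 175  30  48 141 125 124]
 [158 157 159 158 158 159 159 158 160 220 246 237 216 201 186 145 182 156 144 151]
 [158 158 158 159 159 159 159 158 193 243 244 225 179 182 184 186 186 187 186 186]
 [159 160 159 158 159 158 159 158 232 240 214 177 181 182 184 186 186 187 186 185]]
```

View pics/scene8.png

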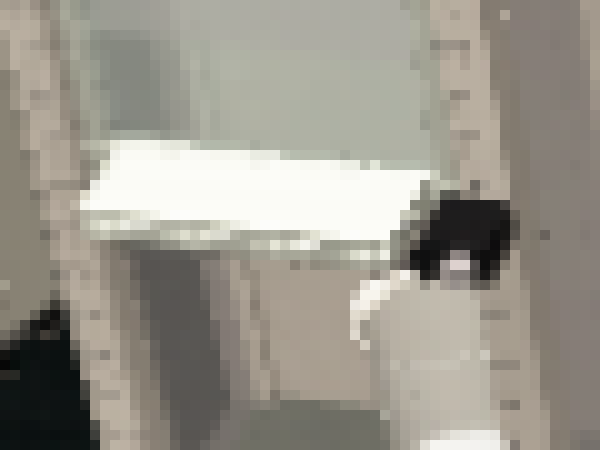

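View pics/top8.png

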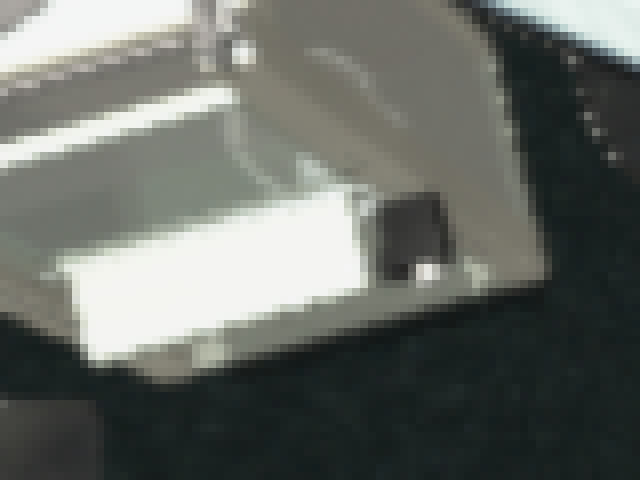

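```bash
python3 - <<'E'
from h import *
so=np.r_[un([(82,210),(393,241),(115,138),(435,171),(395,266)],10,(135,120)),un([(145,487),(585,540),(665,355)],10,(135,130)),[(174.8,146.0)]]
to=np.r_[un([(86,363),(367,287),(70,265)],8,(95,150)),un([(700,215)],11,(100,165)),[(142.0,184.6)]]
def model(v):
    X,Y,yaw,lx,zb,cx,cy,cz=v;zt=zb+.014
    s=[(lx,.06,zt),(lx,-.06,zt),(lx+.04,.06,zt),(lx+.04,-.06,zt),(lx,-.06,zb),(-.06,.095,0),(-.06,-.095,0),(.06,-.095,0),(cx,cy,cz)]
    t=[(lx,.06,zt),(lx,-.06,zt),(lx+.04,.06,zt),(-.06,-.095,0),(cx,cy,cz)]
    return S.p(hood(X,Y,yaw,s)),T.p(hood(X,Y,yaw,t))
def r(u,d):
    # d: camera pixel shifts as small-prior params
    v=u[:8];a,b=model(v);return np.r_[(a+u[8:10]-so).ravel(),(b+u[10:12]-to).ravel(),u[8:12]/.5]
o=least_squares(r,[.59,.33,.27,-.092,.2,-.09,-.062,.2,0,0,0,0],loss='soft_l1',f_scale=.5,x_scale=[.05]*8+[1]*4,args=(0,))
print(o.x.round(4),np.degrees(o.x[2]).round(1),'tip-lip mm',(o.x[7]-o.x[4])*1000);f=r(o.x,0);print(f.reshape(-1,2).round(1).tolist())
for cx in(-.002,0,.002,.004,.006):
    u=o.x.copy()
    g=lambda w:np.r_[r(w,0),(w[5]-w[3]-cx)/.0002]
    p=least_squares(g,u,loss='soft_l1',f_scale=.5,x_scale=[.05]*8+[1]*4);print(cx,round(p.cost,3),((p.x[7]-p.x[4])*1000).round(2),p.x[6].round(4),r(p.x,0).reshape(-1,2)[[8,13]].round(2).tolist())
E
```

```text
[ 0.5906  0.3322  0.2678 -0.0915  0.2001 -0.0883 -0.0616  0.2    -0.0888
  0.0777  0.0445 -0.0796] 15.3 tip-lip mm -0.12374418041227742
[[-0.2, -0.6], [-0.1, -0.4], [0.8, 0.3], [-0.5, 0.2], [0.3, 0.3], [-0.8, -0.2], [-0.0, 0.1], [0.9, -0.2], [0.3, -0.0], [0.3, -0.0], [-0.1, -0.4], [-0.3, 0.7], [0.1, 0.1], [-0.2, 0.1], [-0.2, 0.2], [0.1, -0.2]]
-0.002 2.058 4.35 -0.0629 [[0.08, -0.14], [0.07, 0.96]]
0 1.88 2.7 -0.0625 [[0.18, -0.11], [-0.03, 0.6]]
0.002 1.77 0.95 -0.062 [[0.26, -0.05], [-0.14, 0.29]]
0.004 1.761 -0.92 -0.0613 [[0.31, 0.03], [-0.27, 0.04]]
0.006 1.878 -2.86 -0.0605 [[0.34, 0.12], [-0.43, -0.22]]
```

The joint fit of both views puts the lip underside at 0.2001 m and the tip at 0.2000 m. One last overall look before handing in.

```bash
python3 - <<'E'
import cv2,numpy as np
for n in('scene','top'):
    a=cv2.imread(f'pics/{n}0.png',0).astype(int);b=cv2.imread(f'pics/full_{n}8.png',0).astype(int)
    d=(abs(a-b)>40).astype(np.uint8);k=cv2.connectedComponentsWithStats(d)[2];print(n,[x.tolist() for x in k[1:] if x[4]>12])
E
```

```text
scene [[0, 69, 89, 159, 5829], [77, 69, 46, 45, 626], [134, 92, 40, 22, 132], [82, 104, 36, 47, 337], [139, 115, 39, 5, 68], [75, 132, 11, 5, 16], [143, 133, 36, 12, 273], [76, 139, 66, 87, 3462], [147, 144, 35, 23, 335], [145, 167, 14, 19, 111], [157, 169, 20, 3, 22], [35, 197, 23, 75, 1126], [0, 204, 144, 167, 6768], [160, 261, 16, 17, 92], [169, 277, 13, 43, 295], [149, 281, 20, 36, 314], [19, 293, 6, 7, 20], [31, 314, 23, 7, 69], [165, 318, 23, 19, 205], [32, 321, 10, 8, 40], [68, 361, 10, 7, 31], [45, 369, 18, 9, 43]]
top [[78, 160, 47, 16, 167], [90, 167, 44, 14, 133], [102, 174, 47, 26, 609], [132, 216, 8, 12, 72], [150, 235, 6, 7, 28], [124, 242, 6, 7, 25], [117, 249, 45, 57, 1096], [67, 262, 62, 52, 1927], [155, 273, 17, 33, 302], [0, 276, 78, 55, 2110], [212, 304, 24, 24, 225], [0, 311, 68, 66, 1632], [95, 314, 60, 47, 269], [82, 317, 7, 9, 16], [210, 318, 19, 12, 114], [177, 324, 27, 30, 354], [235, 325, 16, 34, 227], [70, 333, 57, 39, 739], [235, 337, 7, 16, 47], [158, 347, 7, 4, 14], [162, 349, 34, 35, 540], [68, 356, 47, 28, 801], [60, 359, 13, 25, 154], [131, 363, 36, 21, 201], [194, 369, 15, 8, 39], [213, 368, 15, 14, 99], [183, 380, 32, 4, 65]]
```

View pics/full_scene8.png

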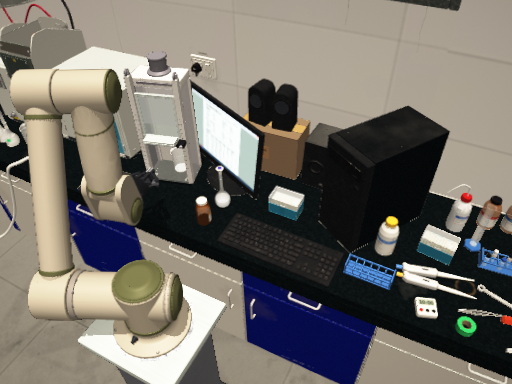

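Only the arm and the sash have changed. The bottles, flask, keyboard, racks and clip are where they were, and the gripper stands clear in front of the hood.

```bash
python3 -c "
from rig import env
print(env.close_job()); print(env.observe()['time_s'])"
```

```text
the job is handed in; nothing more can be done
None
the job is handed in; nothing more can be done
```

The sash is up, with the underside of its lip level with the clip's nose tip to within what the cameras can resolve. I pushed it from below with closed fingers under the middle of the lip. Forces read 3 N or less each time I checked. I then lowered off the lip and backed out about 11 cm.

**Level:** a joint fit of both camera views after release puts the lip underside at 0.2001 m and the nose tip at 0.2000 m. I trust the match to about ±2–3 mm. How far the tip sits behind the lip's front edge is hard to see, and earlier estimates of the last bit of lift ranged from 3.4 to 6.4 mm; I raised it 4.7 mm.

**Sash and surroundings:** the picture at the lip was the same before and after backing out, so the sash stayed where I left it. Comparing first and last pictures, only the arm and sash changed, and the clip and the loose items outside the hood are where they were. The beaker showed no sign of moving, though I did not check it separately. The job took about 8.4 s.

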